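# Unbolt the thread drawer and put the red spool away

### The job

Lift the red-knobbed handle of the bolt out of its notch, draw the bolt all the way back and let the handle drop into the second notch so that it stays back. Then pull the thread drawer fully open and stand the red spool from the bench upright in the drawer's empty front compartment, setting it down gently. Do not move the other spools and things on the bench, leave the green and white spools standing in the drawer, and let go of everything.

Things in the scene. Friction and masses are not known exactly. Their poses are not given: they have to be found in the camera images.
- unit: Fixed grey and wood drawer unit, 240 deep (x) x 380 wide (y) x 110 high mm, tins on top to 150; origin at the centre of its underside, front face at x = -120 in its frame; -x points out of the front, towards the robot, yaw up to 0.15 rad either way. On the front's +y half a barrel bolt lies along y; on the -y half is the drawer (centred at y = -80).
- rail (a point): Middle of the underside of a narrow thread rail above the bolt handle, fixed to the unit, axes as the unit's: 14 mm (x) by 160 mm (y), 212 mm above the bench, on two thin brackets (8 mm, 2 mm lower) at its ends, 74 mm either side in y, running back to the unit. It bars a tool pointing straight down at the handle: come from the robot's side, fingers forward and down, tilted 25 to 40 degrees.
- bolt_axis (a point): Fixed point on the bolt's axis where the handle joins the bolt when locked; axes as the unit's; at x = -136, y = 80, z = 74 mm in the unit's frame. The bolt slides along the unit's +y; the handle swings about this axis line.
- bolt_knob (a point): Centre of the red ball knob, 22 mm diameter, on the handle's 8 mm arm, 65 mm from the bolt axis. Locked: 59 mm in front of and 27 mm below the axis, about 46 mm above the bench. Raised by 0.9 rad it is 57 mm higher, nearly straight above. Pinch it from both sides along the unit's y; it pivots between the fingers and moves with the bolt.
- bolt_handle (a joint): Handle angle, rad: 0 = down in the notch (25 degrees below level), grows as lifted, limit 1.3. A yellow fence, 36 mm long, reaching 24 mm in front of the bolt axis, parts the locked and open notches: the bolt slides only with the handle above about 0.5 rad (0.7 to 1.0 is good). Let go, it falls by its weight, into the open notch only if the bolt is fully back (within 2 mm).
- bolt (a joint): How far the bolt is drawn back along the unit's +y, m: 0 = locked, its 12 mm rod reaching 23 mm across in front of the drawer; 0.05 = fully back, end stop, clear of the drawer. Friction about 1 N.
- drawer (a joint): How far the drawer is pulled out along the unit's -x, m: 0 = shut, 0.14 = fully open, end stop. Friction about 1.2 N; stays where left.
- drawer_pull (a point): Middle of the grip of the drawer's round dark steel knob: 22 mm diameter, 18 mm long, axis level and square to the drawer front, 29 mm in front of the front board and 58 mm above the bench; pinch it along the unit's y, from above or tilted. Moves with the drawer; axes as the unit's.
- bay (a point): Centre of the floor of the drawer's empty front compartment (-y side), moves with the drawer; axes as the unit's. 87 x 87 mm inside, floor 17 mm above the bench, walls 31 mm above the floor, front board 77 mm. It lies 90 mm behind the drawer knob, 47 mm to its -y side; under the unit's top when shut, in front of the unit when open. The +y compartment holds the green and white spools.
- red_spool_center (a point): Centre (half-way up) of the red thread spool: upright cylinder of 40 mm diameter, 70 mm high, white rims 5 mm, about 90 g (it varies), standing loose on the bench to the robot's right; z axis along it.
- blue_spool_center (a point): Centre of a blue spool of the same size on the bench; must be left alone.
- black_spool_center (a point): Centre of a black spool of the same size on the bench; must be left alone. The red, blue and black spools swap places; at least 80 mm between centres, mostly over 100.
- green_spool_center (a point): Centre of a green spool of the same size standing in the drawer's other compartment; rides with the drawer, must stay standing there.
- white_spool_center (a point): Centre of a white spool of the same size behind the green one in the drawer; rides with the drawer, must stay standing there.
- rivet_jar: Jar of 60 mm diameter, 85 mm high, on the bench right of the unit; origin at the centre of its underside; leave alone.
- hammer: Small hammer lying on the bench to the left; leave alone.
- tape_roll: Yellow tape roll, 70 mm diameter, 24 mm high, on the bench to the left; leave alone.
- brush_mug: Blue mug, 80 mm diameter, 95 mm high, left of the unit; leave alone.

How it is judged:
By the outcome, as a careful person would: the job done as asked, in the order asked, and still so for the second after the job is handed in, with the robot touching nothing.
It also fails if it takes over 67 s, if anything falls off the work surface, if the arm or the gripper's body presses on something with over 40 N, if the wrist force passes 120 N, or if a joint passes its speed limit or range.

### The arm

A 6-joint arm with a two-finger parallel gripper is mounted at the origin on the work surface. World frame = base frame: x ahead of the robot, y to its left, z up, the work surface at z = 0. Lengths are in m, angles in degrees, forces in N, time in s.
With the tool pointing down it reaches from about 0.4 to 0.825 m from the base axis. Payload 7 kg.
Tool frame: the origin (TCP) lies midway between the tips of the shut fingers; the grasp point (between the pads) lies 19 mm behind it; z points along the fingers, y is the line along which they close (so a half turn about z gives the same grasp; the last joint's range is limited). The gripper opens to 88 mm and grips with 3 to 60 N. Pads are 19 mm wide; open, the fingers measure 130 mm over their backs; the gripper's body (78 mm by 193 mm) begins 47 mm behind the grasp point.
Start: joints at [-48.925, 20.546, 0.682, 0, -70.136, -16.507], TCP at [0.281, -0.614, 0.227] pointing down, gripper open.
Joint ranges: [-176.03, 176.03], [-82.01, 121.73], [-58.28, 71.71], [-173.87, 95.51], [-174.79, -0.11], [-173.66, 173.66]. Speed limits (degrees/s): [136.94, 136.94, 172.46, 180, 180, 180].

### API

Orientations are given as [roll, pitch, yaw] about the fixed x, y, z axes, in that order (R = Rz(yaw) Ry(pitch) Rx(roll)).
In Python, from plant import r, capture, camera_model, job gives the robot as it stands.
- The arm moves only by the tool drive_tool, never from a script. Its argument "increments" is a list that holds one entry, the list of rows, each a list of 5 numbers: the gripper's target within -1 to 1 (fully open at 1, half-way at 0, shut at -1), then the shift along the tool's x, y, z scaled (see below), then the turn about the tool's z scaled (see below). In form: [[[gripper, tx, ty, tz, roll], ...]]. A call has 1 to 5 rows; each row is the pose to reach, as a shift and turn from the pose commanded when the call began, along the tool's axes at that moment, turning the shorter way round; what a row does not reach only later rows make up. The controller multiplies each number of a shift by 120 mm and each number of a turn by 360 degrees. A row lasts 1/8 s, in which the tool goes at most 62.5 mm and 10.7 degrees, less where a joint would pass 70% of its speed; a pose out of reach is approached as far as the arm can. A call with a number of a shift or a turn outside -1 to 1 is refused whole. A call with a gripper value outside its range is refused whole. The fingers move at their own pace and stop on an object; "squeeze" is the grip in N (left out, the last holds). Time passes only in rows, so rows that repeat a pose let the fingers close. It gives the time, the measured TCP pose, the force, the opening and the grip force at its end, in the units of the state.
- r.get_state(): the state, without advancing time (a new reading comes with each control period).
- capture(name): name is "scene" or "side" or "wrist"; returns the picture (420x560x3 uint8, red, green, blue); there is no depth.
- camera_model(name): a dict with "camera_matrix" (3x3 intrinsics, pixels), "k1" (the pictures are not rectified: a ray, as slopes to the right and down, at radius r is drawn at 1 + k1 r^2 times it, then the intrinsics apply), "rvec" (rotation vector, rad) and "tvec" (3), from world to camera coordinates, as OpenCV has them. Camera axes: x right, y down, z forward; pixel columns grow to the right and rows downward; lengths in m; the calibration is good to about 2 mm. A picture is of the moment at which its call begins: read the wrist's pose just before it. camera_model takes no time and is no camera call; for the wrist camera it gives the pose at the moment of the call.
- job.close_job(): hands the job in; it is judged then, once.
The state is a dict: "time_s": time; "joints": joint angles; "qd": joint speeds; "joint_torque": joint torques, N m; "tcp_pos": TCP position; "eef_rot": TCP orientation; "contact_force": force on the tool from outside, world axes, zero at the start; "moment": the same for the moment, N m; "gripper_width": finger opening in m; "gripper_force": force on a finger pad.
Only numpy, scipy, OpenCV 4.12 (cv2) and the standard library are available. Lean on these libraries where they do the work, as an engineer would, in place of code of your own. Each camera call takes 0.05 s, during which the arm holds its last target. There are 200 camera calls.

## Working session

There is one attempt and no reset: what is moved stays moved. The work goes in short steps, Python scripts to look and compute and a tool call to move; the robot and the scene stay as the last step left them, time stands still between calls to the robot, and variables do not carry over. Pictures are saved under pics/ and viewed, at most 10 in all, crops included, and the job is handed in when it is done.

Besides the shell and the picture viewer there is one more tool, called after ">>>" as name(argument=value, ...), one argument or row to a line, values as JSON. drive_tool: Moves the arm, as the interface text tells. Its arguments: {"type":"object","properties":{"increments":{"type":"array"},"squeeze":{"type":"number"}},"required":["increments"]}

```bash
ls; mkdir -p pics
python3 - <<'E'
from plant import r,capture,camera_model,job
import cv2,numpy as np
print(r.get_state())
print([a for a in dir(r) if a[0]!='_'])
for n in ("scene","side"):
    im=capture(n); np.save(f"pics/{n}0.npy",im); cv2.imwrite(f"pics/{n}0.png",im[:,:,::-1])
    print(n,camera_model(n))
E
```

```text
pics
{'time_s': 0.0, 'joints': array([-4.89254754e+01,  2.05914195e+01,  6.34887760e-01, -1.92472541e-02,
       -7.01368597e+01, -1.65065465e+01]), 'qd': array([-0.02462597,  0.00710372,  0.06117416,  0.02962321,  0.02218338,
       -0.00505136]), 'joint_torque': array([ 2.41201858e-03, -5.82713914e+01,  2.93052810e+01,  6.99740499e+00,
        6.75927935e-03, -1.61017288e-04]), 'tcp_pos': array([ 0.28041304, -0.61346557,  0.22563408]), 'eef_rot': array([ 1.79905316e+02, -9.18923576e-03, -1.55438569e+02]), 'contact_force': array([-0.57192572, -0.45121539,  0.34223014]), 'moment': array([-0.05113832,  0.00632524,  0.0201799 ]), 'gripper_force': 0.0, 'gripper_width': 0.08763130835478378}
['Unreachable', 'get_state']
scene {'camera_matrix': array([[478.87397322,   0.        , 270.93850637],
       [  0.        , 478.87397322, 206.57746394],
       [  0.        ,   0.        ,   1.        ]]), 'k1': 0.03113717433187209, 'rvec': array([ 1.55931761,  2.20809856, -0.70365494]), 'tvec': array([ 0.16199542, -0.35349734,  1.75548121])}
side {'camera_matrix': array([[487.46558179,   0.        , 275.3118278 ],
       [  0.        , 487.46558179, 207.86352553],
       [  0.        ,   0.        ,   1.        ]]), 'k1': -0.13225711162619347, 'rvec': array([ 0.951067  , -2.52503788,  0.99103177]), 'tvec': array([0.44166093, 0.36399604, 1.19943541])}
```

View pics/scene0.png

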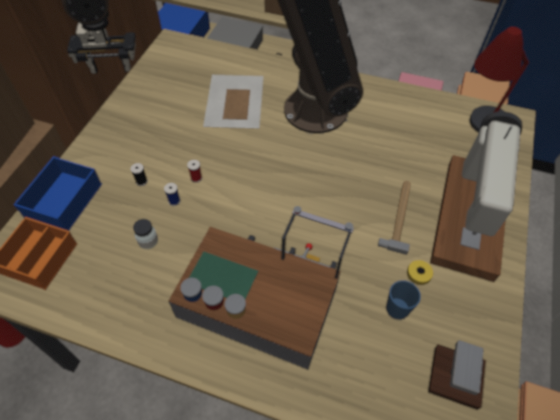

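View pics/side0.png

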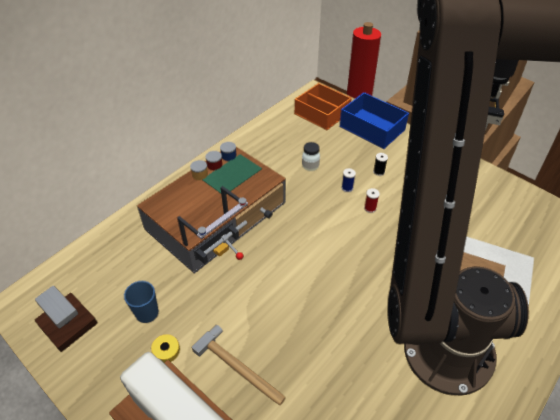

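```bash
cat > h.py <<'E'
import cv2,numpy as np
def ray(cm,px):
    K=cm["camera_matrix"]; u=cv2.undistortPoints(np.array([[px]],float),K,np.array([cm["k1"],0,0,0,0.]))[0,0]
    R=cv2.Rodrigues(np.array(cm["rvec"]))[0]; t=np.array(cm["tvec"])
    d=R.T@np.r_[u,1]; return -R.T@t,d/np.linalg.norm(d)
def plane(cm,px,z):
    o,d=ray(cm,px); return o+d*(z-o[2])/d[2]
def tri(a,pa,b,pb):
    o,d=ray(a,pa);p,e=ray(b,pb)
    s=np.linalg.lstsq(np.c_[d,-e],p-o,rcond=None)[0]
    A=o+d*s[0];B=p+e*s[1]; return (A+B)/2,np.linalg.norm(A-B)
def blobs(im,win,kind):
    x0,y0,x1,y1=win; h=cv2.cvtColor(im[y0:y1,x0:x1],cv2.COLOR_RGB2HSV); H,S,V=[h[...,i].astype(int) for i in range(3)]
    m={'red':((H<8)|(H>172))&(S>150)&(V>60),'dark':(V<45),'blue':(abs(H-115)<15)&(S>120)}[kind]
    n,l,s,c=cv2.connectedComponentsWithStats(m.astype(np.uint8))
    return [(s[i,4],(c[i]+[x0,y0]).round(1).tolist()) for i in np.argsort(-s[1:,4])[:2]+1]
E
python3 - <<'E'
from h import *
from plant import camera_model
a,b=camera_model("scene"),camera_model("side")
A,B=np.load("pics/scene0.npy"),np.load("pics/side0.npy")
print(blobs(A,(295,235,325,260),'red'),blobs(B,(228,248,252,266),'red'))
print(blobs(A,(180,155,210,185),'red'),blobs(B,(360,185,385,215),'red'))
ka,kb=blobs(A,(295,235,325,260),'red')[0][1],blobs(B,(228,248,252,266),'red')[0][1]
print('knob',tri(a,ka,b,kb))
c=lambda im,x,y,w,h,s:cv2.resize(im[y:y+h,x:x+w],None,fx=s,fy=s,interpolation=cv2.INTER_CUBIC)
o=np.hstack([c(A,235,195,130,90,3)[:, :390],c(B,175,175,130,90,3)])
o2=np.hstack([c(A,120,145,130,90,3),c(B,310,135,130,90,3)])
cv2.imwrite("pics/crop1.png",np.vstack([o,o2])[:,:,::-1])
E
```

```text
[(np.int32(18), [308.7, 245.3])] [(np.int32(41), [239.0, 255.4])]
[(np.int32(72), [195.2, 174.7])] [(np.int32(132), [370.7, 203.9])]
knob (array([0.58743056, 0.15254196, 0.05076912]), np.float64(0.0023762239915311994))
```

View pics/crop1.png

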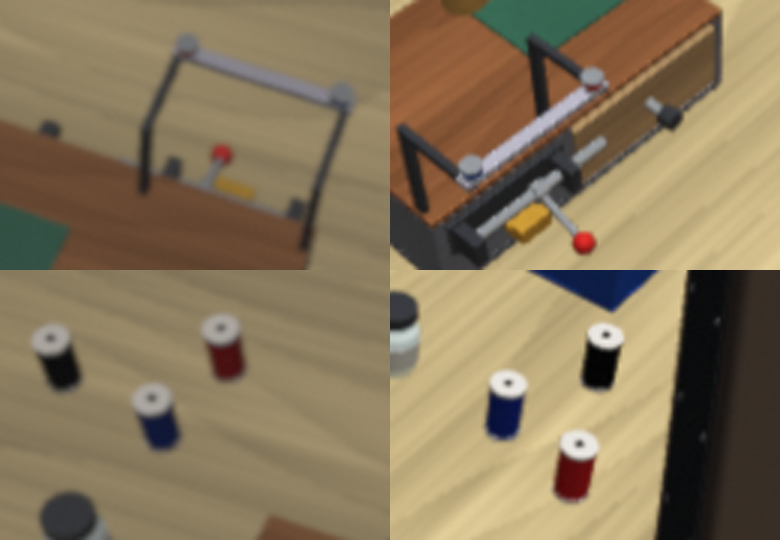

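Run:
```python
from h import *
from plant import camera_model
a,b=camera_model("scene"),camera_model("side")
P=lambda *p:(p[0],p[1])
d={'pull':((251.5,238.2),(267.7,213.8)),'railR':((297.3,209.7),(242.3,200)),'railL':((349,226.7),(202,229.3)),
'red':((194,164),(372.8,192.8)),'blue':((170.8,187.5),(349.3,172.5)),'black':((136.8,168.3),(381.8,157)),
'jar':((143,227),(0,0))}
Q={}
for k,(p,q) in d.items():
    if q==(0,0): print(k,plane(a,p,.085).round(3)); continue
    x,e=tri(a,p,b,q); Q[k]=x; print(k,x.round(4),round(e,4), plane(a,p,.07).round(3) if k in('red','blue','black') else '')
K=np.array([.5874,.1525,.0508])
# unit yaw: knob-pull vector in unit ~ (-46-?,160)
v=K[:2]-Q['pull'][:2]; print(np.linalg.norm(v))
w=Q['railL'][:2]-Q['railR'][:2]; print(np.linalg.norm(w),'yaw rail',np.degrees(np.arctan2(-w[0],w[1])))
c,s=0,0
```

```text
pull [ 0.6254 -0.0078  0.0616] 0.0005 
railR [0.6011 0.1131 0.2306] 0.0023 
railL [0.6068 0.249  0.2301] 0.0034 
red [ 0.4346 -0.2758  0.0716] 0.0018 [ 0.434 -0.276  0.07 ]
blue [ 0.5427 -0.3035  0.0707] 0.0021 [ 0.543 -0.303  0.07 ]
black [ 0.5072 -0.4404  0.067 ] 0.0024 [ 0.51  -0.437  0.07 ]
jar [ 0.706 -0.306  0.085]
0.16477489454523073
0.13604372440368415 yaw rail -2.4152632803125105
```

>>> drive_tool(
  increments=[
    [[1,0,-0.5,-0.3,0],[1,0,-1,-0.6,0],[1,0,-1,-0.6,0]],
  ],
)

```text
time_s: 0.48
tcp_pos: [0.3314, -0.7255, 0.2987]
eef_rot: [-179.9, -0.0, -155.5]
contact_force: [0.1, 0.5, -0.3]
gripper_width: 0.0877
gripper_force: 0.0
```

>>> drive_tool(
  increments=[
    [[1,0,-0.4,0,0],[1,0,-0.8,0,0],[1,0,-0.8,0,0]],
  ],
)

```text
time_s: 0.85
tcp_pos: [0.3715, -0.812, 0.2895]
eef_rot: [179.5, -0.0, -155.5]
contact_force: [-0.5, 0.3, -1.8]
gripper_width: 0.0876
gripper_force: 0.0
```

>>> drive_tool(
  increments=[
    [[1,0,0,0,0]],
  ],
)

```text
time_s: 0.98
tcp_pos: [0.3703, -0.8103, 0.2965]
eef_rot: [179.9, -0.0, -155.4]
contact_force: [-1.1, -0.4, 0.0]
gripper_width: 0.0876
gripper_force: 0.0
```

>>> drive_tool(
  increments=[
    [[1,0,0.5,0,0],[1,0,1,0,0]],
  ],
)

```text
time_s: 1.23
tcp_pos: [0.3194, -0.6993, 0.2983]
eef_rot: [-180.0, -0.0, -155.4]
contact_force: [-0.6, -0.5, 1.9]
gripper_width: 0.0876
gripper_force: 0.0
```

>>> drive_tool(
  increments=[
    [[1,0,0.5,0,0],[1,0,1,0,0]],
  ],
)

```text
time_s: 1.48
tcp_pos: [0.2689, -0.5893, 0.301]
eef_rot: [-179.8, 0.0, -155.4]
contact_force: [0.8, -1.4, 0.8]
gripper_width: 0.0877
gripper_force: 0.0
```

>>> drive_tool(
  increments=[
    [[1,0,0.5,0,0],[1,0,1,0,0]],
  ],
)

```text
time_s: 1.72
tcp_pos: [0.2188, -0.4802, 0.3004]
eef_rot: [-179.8, 0.1, -155.4]
contact_force: [1.0, 0.6, 1.1]
gripper_width: 0.0874
gripper_force: 0.0
```

>>> drive_tool(
  increments=[
    [[1,0,0.5,0,0],[1,0,1,0,0]],
  ],
)

```text
time_s: 1.98
tcp_pos: [0.1687, -0.3715, 0.2996]
eef_rot: [-179.8, 0.1, -155.4]
contact_force: [2.0, 1.3, 1.8]
gripper_width: 0.0875
gripper_force: 0.0
```

>>> drive_tool(
  increments=[
    [[1,0,0.5,0,0],[1,0,1,0,0],[1,0,1,0,0]],
  ],
)

```text
time_s: 2.35
tcp_pos: [0.1184, -0.2619, 0.3003]
eef_rot: [-179.5, 0.5, -155.2]
contact_force: [-0.0, -0.2, 0.6]
gripper_width: 0.0879
gripper_force: 0.0
```

>>> drive_tool(
  increments=[
    [[1,0,-0.5,0.3,0],[1,0,-0.9,0.7,0],[1,0,-0.9,1,0]],
  ],
)

```text
time_s: 2.72
tcp_pos: [0.1662, -0.3649, 0.1779]
eef_rot: [-179.8, 0.0, -155.5]
contact_force: [0.3, -0.4, -0.7]
gripper_width: 0.0877
gripper_force: 0.0
```

>>> drive_tool(
  increments=[
    [[1,0,0,0.4,0],[1,0,0.4,0.4,0],[1,0,0.8,0.4,0],[1,0,0.8,0.4,0]],
  ],
)

```text
time_s: 3.22
tcp_pos: [0.1239, -0.2737, 0.1305]
eef_rot: [-179.9, 0.1, -155.3]
contact_force: [0.4, 0.4, 1.3]
gripper_width: 0.0876
gripper_force: 0.0
```

Run:
```python
from plant import r
s=r.get_state(); print(s['joints'].round(2),s['tcp_pos'],s['eef_rot'])
```

```text
[-2.600e+01 -1.377e+01 -5.009e+01 -2.000e-02 -5.352e+01 -3.932e+01] [ 0.12394849 -0.27369929  0.13046294] [-1.79885146e+02  1.19159907e-01 -1.55330736e+02]
```

>>> drive_tool(
  increments=[
    [[1,0,0.3,0.2,0],[1,0,0.6,0.25,0],[1,0,0.6,0.25,0]],
  ],
)

```text
time_s: 3.6
tcp_pos: [0.0997, -0.2142, 0.1074]
eef_rot: [179.8, 0.5, -155.2]
contact_force: [-0.5, -0.8, -0.1]
gripper_width: 0.0876
gripper_force: 0.0
```

>>> drive_tool(
  increments=[
    [[1,0,0.3,0.15,0],[1,0,0.3,0.15,0],[1,0,0.3,0.15,0]],
  ],
)

```text
time_s: 3.98
tcp_pos: [0.0899, -0.1961, 0.1084]
eef_rot: [178.1, 0.6, -155.4]
contact_force: [0.4, 0.5, 0.0]
gripper_width: 0.0877
gripper_force: 0.0
```

Run:
```python
from plant import r
s=r.get_state(); print(s['joints'].round(2),s['tcp_pos'],s['eef_rot'])
```

```text
[ -9.29 -26.06 -58.2   -2.24 -58.46 -54.96] [ 0.08991635 -0.19612898  0.10842564] [ 178.08383821    0.5765914  -155.44801832]
```

>>> drive_tool(
  increments=[
    [[1,0,-0.4,0,0],[1,0,-0.8,0,0],[1,0,-0.8,-0.2,0],[1,0,-0.8,-0.2,0]],
  ],
)

```text
time_s: 4.47
tcp_pos: [0.1296, -0.2852, 0.1285]
eef_rot: [177.9, 0.4, -155.6]
contact_force: [0.1, -0.4, 0.3]
gripper_width: 0.0879
gripper_force: 0.0
```

Run:
```python
from plant import r
s=r.get_state(); print(s['joints'].round(2),s['tcp_pos'],s['eef_rot'])
```

```text
[-30.19  -9.57 -46.83  -1.93 -54.22 -34.25] [ 0.12959967 -0.28518896  0.12846812] [ 177.90403662    0.43260072 -155.58936174]
```

>>> drive_tool(
  increments=[
    [[1,-0.15,-0.07,-0.4,0.029],[1,-0.3,-0.14,-0.8,0.058],[1,-0.45,-0.2,-1,0.0756],[1,-0.45,-0.2,-1,0.0756]],
  ],
)

```text
time_s: 4.97
tcp_pos: [0.1909, -0.2879, 0.2498]
eef_rot: [178.1, -0.2, 177.4]
contact_force: [0.2, 0.1, -0.3]
gripper_width: 0.0877
gripper_force: 0.0
```

>>> drive_tool(
  increments=[
    [[1,-0.3,0.1,-0.35,0],[1,-0.6,0.2,-0.7,0],[1,-0.8,0.3,-1,0]],
  ],
)

```text
time_s: 5.35
tcp_pos: [0.2881, -0.2596, 0.3693]
eef_rot: [178.0, -0.4, 177.5]
contact_force: [-0.2, -1.0, -0.6]
gripper_width: 0.0874
gripper_force: 0.0
```

>>> drive_tool(
  increments=[
    [[1,-0.5,0,0,0],[1,-1,0,0,0]],
  ],
)

```text
time_s: 5.6
tcp_pos: [0.4085, -0.2654, 0.3679]
eef_rot: [178.0, -0.3, 177.5]
contact_force: [0.5, 0.0, -0.2]
gripper_width: 0.0879
gripper_force: 0.0
```

>>> drive_tool(
  increments=[
    [[1,-0.5,0,0,0],[1,-1,0,0,0]],
  ],
)

```text
time_s: 5.85
tcp_pos: [0.5285, -0.2712, 0.3659]
eef_rot: [178.0, -0.4, 177.5]
contact_force: [0.8, -0.3, 1.7]
gripper_width: 0.0878
gripper_force: 0.0
```

>>> drive_tool(
  increments=[
    [[1,-0.5,0,0,0],[1,-1,0,0,0]],
  ],
)

```text
time_s: 6.1
tcp_pos: [0.6484, -0.2769, 0.3649]
eef_rot: [178.0, -0.5, 177.5]
contact_force: [0.7, -0.4, 0.5]
gripper_width: 0.0875
gripper_force: 0.0
```

>>> drive_tool(
  increments=[
    [[1,-0.5,0.1,0,0],[1,-1,0.2,0,0]],
  ],
)

```text
time_s: 6.35
tcp_pos: [0.7694, -0.2586, 0.3649]
eef_rot: [178.0, -0.5, 177.4]
contact_force: [1.3, -1.4, 0.3]
gripper_width: 0.0878
gripper_force: 0.0
```

Run:
```python
from plant import r
s=r.get_state(); print(s['joints'].round(2),s['tcp_pos'],s['eef_rot'])
```

```text
[ -5.87  33.72  39.95  -2.01 -96.79 -86.94] [ 0.76938593 -0.25857368  0.3649363 ] [177.97036023  -0.45787564 177.42808761]
```

>>> drive_tool(
  increments=[
    [[1,-0.5,0.2,0,0],[1,-1,0.4,0,0],[1,-1,0.4,0,0]],
  ],
)

```text
time_s: 6.72
tcp_pos: [0.8906, -0.214, 0.3575]
eef_rot: [178.0, -0.8, 177.5]
contact_force: [36.8, -8.4, 37.0]
gripper_width: 0.0878
gripper_force: 0.0
```

>>> drive_tool(
  increments=[
    [[1,-0.5,0,0,0],[1,-1,0,0,0],[1,-1,0,0,0]],
  ],
)

```text
time_s: 7.1
tcp_pos: [0.9358, -0.2049, 0.3255]
eef_rot: [178.9, 2.7, 177.3]
contact_force: [-0.0, 0.2, 0.2]
gripper_width: 0.0876
gripper_force: 0.0
```

>>> drive_tool(
  increments=[
    [[1,-0.5,0,0,0],[1,-1,0,0,0],[1,-1,0,0,0]],
  ],
)

```text
time_s: 7.48
tcp_pos: [0.9782, -0.1952, 0.2962]
eef_rot: [179.7, 6.0, 177.3]
contact_force: [-0.2, 0.1, -0.0]
gripper_width: 0.0879
gripper_force: 0.0
```

Run:
```python
from plant import r
s=r.get_state(); print(s['joints'].round(2),s['tcp_pos'],s['eef_rot'])
```

```text
[-2.1000e-01  5.5250e+01  7.1610e+01 -3.0000e-02 -1.0032e+02 -9.2530e+01] [ 0.97822326 -0.19516933  0.29617002] [179.69936862   6.02663302 177.25268145]
```

>>> drive_tool(
  increments=[
    [[1,-0.5,0,-0.5,0],[1,-1,0,-1,0],[1,-1,0,-1,0]],
  ],
)

```text
time_s: 7.85
tcp_pos: [0.9749, -0.1821, 0.3577]
eef_rot: [-179.5, 9.7, 177.3]
contact_force: [-0.2, 0.4, 0.1]
gripper_width: 0.0879
gripper_force: 0.0
```

>>> drive_tool(
  increments=[
    [[1,-1,0,-1,0],[1,-1,0,-1,0],[1,-1,0,-1,0],[1,-1,0,-1,0],[1,-1,0,-1,0]],
  ],
)

```text
time_s: 8.48
tcp_pos: [0.9667, -0.1671, 0.4143]
eef_rot: [-178.7, 12.7, 177.3]
contact_force: [0.1, -0.3, -0.1]
gripper_width: 0.0878
gripper_force: 0.0
```

Run:
```python
from plant import r
s=r.get_state(); print(s['joints'].round(2),s['tcp_pos'],s['eef_rot'])
```

```text
[   2.41   48.79   71.67    2.45 -100.29  -94.56] [ 0.96665169 -0.16705542  0.41433748] [-178.71289097   12.74212507  177.29002883]
```

>>> drive_tool(
  increments=[
    [[1,-1,-0.1,-0.9,0],[1,-1,-0.1,-0.9,0]],
  ],
)

```text
time_s: 8.72
tcp_pos: [0.9633, -0.165, 0.458]
eef_rot: [-177.9, 16.0, 177.4]
contact_force: [-0.4, 0.5, 0.7]
gripper_width: 0.0876
gripper_force: 0.0
```

>>> drive_tool(
  increments=[
    [[1,-1,-0.2,-0.6,0],[1,-1,-0.2,-0.6,0],[1,-1,-0.2,-0.6,0]],
  ],
)

```text
time_s: 9.1
tcp_pos: [0.9678, -0.1728, 0.4863]
eef_rot: [-177.1, 19.3, 177.5]
contact_force: [-0.5, -0.4, 0.2]
gripper_width: 0.0876
gripper_force: 0.0
```

>>> drive_tool(
  increments=[
    [[1,-1,-0.2,-0.6,0],[1,-1,-0.2,-0.6,0]],
  ],
)

```text
time_s: 9.35
tcp_pos: [0.9712, -0.1785, 0.5167]
eef_rot: [-176.2, 22.6, 177.7]
contact_force: [-0.2, 0.4, 0.6]
gripper_width: 0.0874
gripper_force: 0.0
```

>>> drive_tool(
  increments=[
    [[1,-1,-0.2,-0.6,0],[1,-1,-0.2,-0.6,0],[1,-1,-0.2,-0.6,0]],
  ],
)

```text
time_s: 9.72
tcp_pos: [0.9696, -0.1831, 0.5532]
eef_rot: [-175.3, 25.9, 178.0]
contact_force: [0.3, 0.2, 0.1]
gripper_width: 0.0872
gripper_force: 0.0
```

>>> drive_tool(
  increments=[
    [[1,-0.8,0.7,-0.5,0],[1,-0.8,0.7,-0.5,0]],
  ],
)

```text
time_s: 9.98
tcp_pos: [0.9786, -0.1094, 0.5827]
eef_rot: [-174.7, 28.5, 178.3]
contact_force: [-0.2, 0.4, -0.0]
gripper_width: 0.0875
gripper_force: 0.0
```

>>> drive_tool(
  increments=[
    [[1,-0.8,1,-0.5,0],[1,-0.8,1,-0.5,0]],
  ],
)

```text
time_s: 10.22
tcp_pos: [0.9834, -0.022, 0.607]
eef_rot: [-174.4, 30.9, 178.6]
contact_force: [-0.1, -0.6, -0.2]
gripper_width: 0.0875
gripper_force: 0.0
```

Run:
```python
from plant import r
s=r.get_state(); print(s['joints'].round(2),s['tcp_pos'],s['eef_rot'])
```

```text
[  15.05   40.91   71.64   13.83  -92.21 -103.98] [ 0.98335594 -0.02195703  0.60701438] [-174.39510167   30.92137866  178.56122612]
```

```bash
cat >> h.py <<'E'
from scipy.spatial.transform import Rotation as Ro
from plant import r as _r
def pose():
    s=_r.get_state(); return np.array(s['tcp_pos']),Ro.from_euler('xyz',s['eef_rot'],degrees=True).as_matrix(),s
def go(target,grasp=False,turn=0.):
    """units (of 120 mm) along tool axes to bring TCP (or grasp point) to target"""
    p,R,s=pose(); t=np.array(target,float)
    if grasp: t=t+.019*R[:,2]
    u=R.T@(t-p)/.12; n=int(np.ceil(np.abs(u).max())); print('units',u.round(3),'calls',n,'each',(u/n).round(3),'mm',round(np.linalg.norm(u)*120))
E
python3 - <<'E'
from h import *
p,R,s=pose(); print(R.round(3))
e=np.degrees(np.arctan2(R[2,1],R[2,0])); 
for s_ in (e,e+180,-e):
    Q=R@Ro.from_euler('z',s_,degrees=True).as_matrix(); print(s_,s_/360,Q[:,1].round(3),np.degrees(np.arctan2(Q[0,1],Q[1,1])))
go((.40,.16,.40))
E
```

```text
[[-0.858  0.075  0.509]
 [ 0.022  0.994 -0.11 ]
 [-0.514 -0.084 -0.854]]
-170.7392353133737 -0.4742756536482603 [-0.212 -0.977  0.   ] -167.74908340380134
9.260764686626288 0.025724346351739688 [ 0.212  0.977 -0.   ] 12.250916596198664
170.7392353133737 0.4742756536482603 [ 0.064 -0.984  0.165] 176.2890727814898
units [ 5.088  1.286 -1.168] calls 6 each [ 0.848  0.214 -0.195] mm 645
```

>>> drive_tool(
  increments=[
    [[1,0.5,0.125,-0.12,0],[1,1,0.25,-0.24,0]],
  ],
)

```text
time_s: 10.48
tcp_pos: [0.9162, 0.0016, 0.5828]
eef_rot: [-174.3, 30.8, 178.6]
contact_force: [1.4, 0.8, 1.8]
gripper_width: 0.0875
gripper_force: 0.0
```

>>> drive_tool(
  increments=[
    [[1,0.5,0.125,-0.12,0],[1,1,0.25,-0.24,0]],
  ],
)

```text
time_s: 10.72
tcp_pos: [0.7998, 0.0352, 0.5467]
eef_rot: [-174.4, 30.9, 178.5]
contact_force: [0.7, 0.1, 2.4]
gripper_width: 0.0877
gripper_force: 0.0
```

>>> drive_tool(
  increments=[
    [[1,0.5,0.125,-0.12,0],[1,1,0.25,-0.24,0]],
  ],
)

```text
time_s: 10.98
tcp_pos: [0.6864, 0.0703, 0.508]
eef_rot: [-174.4, 30.9, 178.5]
contact_force: [-0.3, 1.2, 1.6]
gripper_width: 0.088
gripper_force: 0.0
```

>>> drive_tool(
  increments=[
    [[1,0.5,0.125,-0.12,0],[1,1,0.25,-0.24,0]],
  ],
)

```text
time_s: 11.22
tcp_pos: [0.5732, 0.1052, 0.469]
eef_rot: [-174.4, 30.9, 178.4]
contact_force: [-0.5, 1.3, 0.7]
gripper_width: 0.0877
gripper_force: 0.0
```

>>> drive_tool(
  increments=[
    [[1,0.5,0.125,-0.12,0],[1,1,0.25,-0.24,0]],
  ],
)

```text
time_s: 11.48
tcp_pos: [0.4602, 0.1398, 0.4301]
eef_rot: [-174.4, 31.0, 178.4]
contact_force: [-0.5, 1.5, 0.8]
gripper_width: 0.0878
gripper_force: 0.0
```

Run:
```python
from h import *
p,R,s=pose(); print(p,s['eef_rot'],s['joints'].round(1)); k=np.array([.587,.1525,.046])
go(k-.10*R[:,2],True); print(k-.10*R[:,2])
```

```text
[0.46018137 0.13980717 0.43013967] [-174.3983722    30.95957491  178.3718825 ] [  64.2  -18.8  -33.2   32.5  -70.8 -167. ]
units [0.743 0.456 2.583] calls 3 each [0.248 0.152 0.861] mm 327
[0.53610035 0.16371181 0.13134354]
```

>>> drive_tool(
  increments=[
    [[1,0.12,0.08,0.43,0],[1,0.25,0.15,0.86,0]],
  ],
)

```text
time_s: 11.72
tcp_pos: [0.4889, 0.1503, 0.3254]
eef_rot: [-174.6, 31.0, 178.7]
contact_force: [2.0, 0.2, -0.1]
gripper_width: 0.0877
gripper_force: 0.0
```

>>> drive_tool(
  increments=[
    [[1,0.12,0.08,0.43,0],[1,0.25,0.15,0.86,0]],
  ],
)

```text
time_s: 11.98
tcp_pos: [0.5263, 0.145, 0.2348]
eef_rot: [-174.7, 28.7, 179.5]
contact_force: [1.3, 1.1, -0.4]
gripper_width: 0.088
gripper_force: 0.0
```

>>> drive_tool(
  increments=[
    [[1,0.12,0.08,0.43,0],[1,0.25,0.15,0.86,0],[1,0.25,0.15,0.86,0]],
  ],
)

```text
time_s: 12.35
tcp_pos: [0.5604, 0.1414, 0.1581]
eef_rot: [-175.0, 24.9, -179.8]
contact_force: [-0.4, -0.1, 0.3]
gripper_width: 0.0878
gripper_force: 0.0
```

Run:
```python
from h import *
from plant import capture,camera_model
p,R,s=pose(); print(p,s['eef_rot'],s['joints'].round(1))
cm=camera_model("wrist"); im=capture("wrist"); cv2.imwrite("pics/w1.png",im[:,:,::-1]); np.save("pics/w1.npy",im)
b=blobs(im,(0,0,560,420),'red'); print(b, cm['camera_matrix'][0,0], plane(cm,b[0][1],.046))
o,d=ray(cm,b[0][1]); k=np.array([.587,.1525,.0465]); t=(k-o)@d; print('nearest',o+d*t, 'range',t)
```

```text
[0.56042668 0.14141393 0.15809407] [-175.02818035   24.85408422 -179.7887517 ] [  40.2    3.5  -51.8   48.5  -26.6 -173.6]
[(np.int32(523), [300.5, 180.0])] 334.74730898275556 [0.58921655 0.15245009 0.046     ]
nearest [0.58818881 0.15246659 0.04738351] range 0.2755135917913069
```

View pics/w1.png

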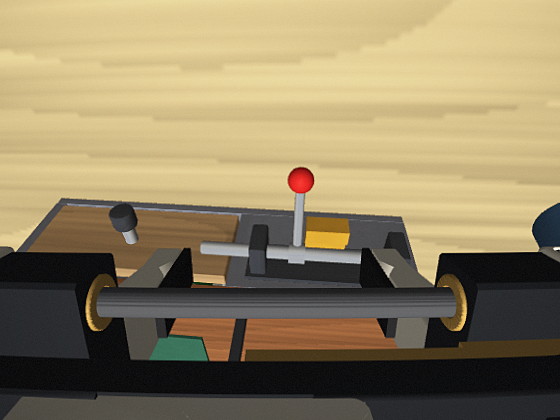

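Run:
```python
from h import *
from plant import camera_model
p,R,s=pose(); cm=camera_model("wrist"); o,d=ray(cm,(270,206)); print('cam in tool',R.T@(o-p),'axis in tool',R.T@d); print(R.round(3))
for z,px in ((.058,(123,219)),):
    print('pull',plane(cm,px,z))
for q in ((.6011,.1131,.212),(.6068,.249,.212)):
    K=cm['camera_matrix'];print(cv2.projectPoints(np.array([q]),np.array(cm['rvec']),np.array(cm['tvec']),K,np.array([cm['k1'],0,0,0.]))[0].ravel())
```

```text
cam in tool [ 0.07741671  0.00046648 -0.15820539] axis in tool [-0.27934388 -0.01756876  0.96003038]
[[-0.907  0.032  0.42 ]
 [-0.003  0.996 -0.084]
 [-0.422 -0.078 -0.903]]
pull [ 0.63026776 -0.01020362  0.058     ]
[211.59662444 396.00084886]
[487.75966817 415.93492318]
```

```bash
cat > kin.py <<'E'
import numpy as np
from scipy.optimize import least_squares
from scipy.spatial.transform import Rotation as Ro
D=np.array([[-48.925,20.546,.682,0,-70.136,-16.507,.281,-.614,.227],[-23.83,-24.47,-32.92,-.01,-80.83,-41.34,.1184,-.2619,.3003],
[-26,-13.77,-50.09,-.02,-53.52,-39.32,.1239,-.2737,.1305],[-9.29,-26.06,-58.2,-2.24,-58.46,-54.96,.0899,-.1961,.1084],
[-30.19,-9.57,-46.83,-1.93,-54.22,-34.25,.1296,-.2852,.1285],[-5.87,33.72,39.95,-2.01,-96.79,-86.94,.7694,-.2586,.3649],
[-.21,55.25,71.61,-.03,-100.32,-92.53,.9782,-.1952,.2962],[2.41,48.79,71.67,2.45,-100.29,-94.56,.9667,-.1671,.4143],
[15.05,40.91,71.64,13.83,-92.21,-103.98,.9834,-.022,.607],[64.2,-18.8,-33.2,32.5,-70.8,-167,.4602,.1398,.4301],[40.2,3.5,-51.8,48.5,-26.6,-173.6,.5604,.1414,.1581]])
E=np.array([[-174.395,30.92,178.56],[-174.398,30.96,178.37],[-175.03,24.85,-179.79]]) # rot of last 3
def rot(ax,a): return Ro.from_rotvec(np.radians(a)*np.array(ax)).as_matrix()
def fk(q,P,s4,s6,R0=None):
    a1,h,lx,lz,fx,fz,d1,d2,L,ty=P
    A=rot((0,0,1),q[0]); p=A@[a1,0,h]
    A=A@rot((0,1,0),q[1]); p=p+A@[lx,d1,lz]
    A=A@rot((0,-1,0),q[2]); p=p+A@[fx,0,fz]
    A=A@rot((s4,0,0),q[3])
    A=A@rot((0,-1,0),q[4]); p=p+A@[L,d2,ty]
    A=A@rot((s6,0,0),q[5]); return p,A
def fit():
    best=None
    for s4 in (1,-1):
      for s6 in (1,-1):
        f=lambda P:np.concatenate([fk(q[:6],P,s4,s6)[0]-q[6:] for q in D])
        o=least_squares(f,[0,.4,0,.45,.45,0,-.1,0,.25,0])
        if best is None or o.cost<best[0].cost: best=(o,s4,s6)
    return best
LO=np.array([-176.03,-82.01,-58.28,-173.87,-174.79,-173.66]);HI=np.array([176.03,121.73,71.71,95.51,-.11,173.66])
E
python3 - <<'E'
from kin import *
o,_,_=fit()
for s4 in(1,-1):
  for s6 in(1,-1):
    f=lambda P:np.concatenate([fk(q[:6],P,s4,s6)[0]-q[6:] for q in D]); o=least_squares(f,[0,.4,0,.45,.45,0,-.1,0,.25,0])
    res=np.abs(f(o.x)).max()
    T=[fk(q[:6],o.x,s4,s6)[1].T@Ro.from_euler('xyz',e,degrees=True).as_matrix() for q,e in zip(D[-3:],E)]
    print(s4,s6,round(res,4),o.x.round(4),T[0].round(3).tolist(),round(np.abs(T[0]-T[2]).max(),3))
E
```

```text
1 1 0.1147 [ 1.105e-01 -1.277e-01  4.000e-04  6.033e-01  5.145e-01 -9.780e-02
 -5.586e-01  3.546e-01 -4.980e-02 -1.062e-01] [[0.116, 0.449, 0.886], [0.881, -0.458, 0.116], [0.458, 0.767, -0.449]] 0.673
1 -1 0.1147 [ 1.105e-01 -1.277e-01  4.000e-04  6.033e-01  5.145e-01 -9.780e-02
 -5.586e-01  3.546e-01 -4.980e-02 -1.062e-01] [[0.116, 0.449, 0.886], [-0.993, 0.045, 0.108], [0.009, -0.892, 0.451]] 1.113
-1 1 0.0003 [ 0.000e+00  1.981e-01 -2.000e-04  6.020e-01  4.633e-01  5.000e-04
 -2.000e-04 -1.916e-01  3.781e-01  3.000e-04] [[-0.0, -0.0, 1.0], [0.883, -0.469, 0.0], [0.469, 0.883, 0.0]] 1.858
-1 -1 0.0003 [ 0.000e+00  1.981e-01 -2.000e-04  6.020e-01  4.633e-01  5.000e-04
 -2.000e-04 -1.916e-01  3.781e-01  3.000e-04] [[-0.0, -0.0, 1.0], [-1.0, -0.0, -0.0], [0.0, -1.0, -0.0]] 0.001
```

```bash
cat >> kin.py <<'E'
P=np.array([0,.1981,0,.602,.4633,0,0,-.1916,.3781,0]); T6=np.array([[0,0,1],[-1,0,0],[0,-1,0.]])
def FK(q): p,A=fk(q,P,-1,-1); return p,A@T6
def IK(p,R,q0):
    def f(q):
        pp,RR=FK(q); return np.r_[(pp-p)*10,Ro.from_matrix(R.T@RR).as_rotvec()*3]
    o=least_squares(f,np.clip(q0,LO+.01,HI-.01),bounds=(LO,HI)); return o.x,np.sqrt(2*o.cost)
E
python3 - <<'E'
from kin import *
from h import pose
p,R,s=pose(); q0=s['joints']; print(FK(q0)[0]-p)
ux=np.array([.999,-.045,0]);uy=np.array([.045,.999,0])
K=np.array([.588,.1525,.046])
pts={'locked':K,'raised':K+[.001,0,.057],'drawn':K+[.001,0,.057]+.05*uy,'open':K+.05*uy,'pull':np.array([.628,-.008,.058]),'pullopen':np.array([.628,-.008,.058])-.14*ux,'spool':np.array([.434,-.276,.045]),'bay':np.array([.628,-.008,.067])-.05*ux-.047*uy}
def mk(tilt,az,yt): # tool z az; then y offset turn
    a,t=np.radians(az),np.radians(tilt); z=np.array([np.sin(t)*np.cos(a),np.sin(t)*np.sin(a),-np.cos(t)]); y=np.array([-np.sin(a),np.cos(a),0]); x=np.cross(y,z)
    return np.c_[x,y,z]@Ro.from_euler('z',yt,degrees=True).as_matrix()
for name,M in [('cur',R)]+[(f'cur{e}',R@Ro.from_euler('z',e,degrees=True).as_matrix()) for e in(-12,)]+[(f't{t} az{a} y{y}',mk(t,a,y)) for t,a,y in((25,-5,0),(25,-10,-10),(30,-5,0),(30,-10,0),(30,-20,0),(30,10,0),(30,10,-10))]:
    print(name)
    for k,v in pts.items():
        q,e=min((IK(v+.019*M[:,2],M,g) for g in (q0,q0*.5,np.array([0,20,0,0,-70,-90.]))),key=lambda t:t[1]); print('  ',k,q.round(0),round(e,3))
E
```

```text
[-2.67057638e-04 -7.86594499e-05 -1.93263168e-04]
cur
   locked [  33.   18.  -50.   54.  -16. -174.] 0.414
   raised [  35.   13.  -50.   53.  -20. -174.] 0.215
   drawn [  40.   15.  -46.   48.  -23. -174.] 0.233
   open [  38.   20.  -46.   48.  -19. -174.] 0.416
   pull [   7.   17.  -53.   78.   -7. -174.] 0.298
   pullopen [  23.    7.  -58.   37.  -13. -149.] 0.538
   spool [-11.  12. -53.   0.  -0. -80.] 0.016
   bay [  -1.   12.  -58.   85.   -4. -174.] 0.309
cur-12
   locked [  29.   18.  -53.   69.  -15. -174.] 0.335
   raised [  31.   12.  -53.   68.  -17. -174.] 0.111
   drawn [  38.   14.  -50.   62.  -20. -174.] 0.111
   open [  36.   19.  -49.   62.  -18. -174.] 0.32
   pull [   1.   17.  -54.   95.   -5. -174.] 0.263
   pullopen [  23.    7.  -58.   37.  -13. -137.] 0.538
   spool [-11.  12. -53.   0.  -0. -68.] 0.016
   bay [  -5.   12.  -58.   96.   -3. -169.] 0.296
t25 az-5 y0
   locked [  32.   17.  -49.   50.  -13. -174.] 0.422
   raised [  34.   12.  -49.   49.  -17. -174.] 0.229
   drawn [  39.   14.  -46.   44.  -20. -174.] 0.256
   open [  38.   19.  -46.   
[... 2071 characters left out ...]
drawn [  30.   12.  -53.   66.   -8. -174.] 0.365
   open [  29.   17.  -52.   67.   -6. -174.] 0.584
   pull [ 17.  18. -42.   1.  -0. -96.] 0.176
   pullopen [ 20.   9. -50. -22.  -0. -76.] 0.289
   spool [-30.  14. -31. -44. -27. -13.] 0.0
   bay [ 14.  14. -46.  -3.  -0. -91.] 0.102
t30 az10 y-10
   locked [  31.   18.  -44.    4.   -1. -102.] 0.563
   raised [  17.   10.  -56.   87.   -3. -174.] 0.342
   drawn [  26.   11.  -54.   80.   -7. -174.] 0.334
   open [  25.   17.  -53.   80.   -6. -174.] 0.564
   pull [ 17.  18. -42.   1.  -0. -86.] 0.176
   pullopen [ 20.   9. -50. -22.  -0. -66.] 0.289
   spool [-30.  14. -31. -44. -27.  -3.] 0.0
   bay [ 14.  14. -46.  -3.  -0. -81.] 0.102
```

```bash
cat > s.py <<'E'
from kin import *
ux=np.array([.999,-.045,0]);uy=np.array([.045,.999,0])
K=np.array([.588,.1525,.046]); PU=np.array([.630,-.009,.058])
pts={'locked':K,'raised':K+[.001,0,.057],'drawn':K+[.001,0,.057]+.05*uy,'open':K+.05*uy,'pull':PU,'pullopen':PU-.14*ux,'bay':PU-.05*ux-.047*uy+[0,0,.012],'bayup':PU-.05*ux-.047*uy+[0,0,.11],'spool':np.array([.434,-.276,.045])}
def mk(tilt,az,yt):
    a,t=np.radians(az),np.radians(tilt); z=np.array([np.sin(t)*np.cos(a),np.sin(t)*np.sin(a),-np.cos(t)]); y=np.array([-np.sin(a),np.cos(a),0]); x=np.cross(y,z)
    return np.c_[x,y,z]@Ro.from_euler('z',yt,degrees=True).as_matrix()
S=[np.array([j1,15,-45,j4,-20,j6]) for j1 in(-20,20) for j4 in(-160,-90,-30,40) for j6 in(-120,0,120)]
def best(v,M): return min((IK(v+.019*M[:,2],M,g) for g in S),key=lambda t:t[1])
E
python3 - <<'E'
from s import *
for a in((25,-3,0),(30,-3,0),(38,-3,0),(30,15,0),(30,-20,0),(25,-3,180),(30,-3,180),(38,-3,180)):
    M=mk(*a);print(a)
    for k,v in pts.items():
        q,e=best(v,M); print('  ',k,q.round(0),round(e,3))
E
```

```text
(25, -3, 0)
   locked [  -4.   19.  -42. -174.   -0.   85.] 0.22
   raised [ 18.  11. -57.  96.  -9. 155.] 0.032
   drawn [ 25.  13. -55.  90. -12. 154.] 0.0
   open [ 24.  18. -54.  96. -11. 149.] 0.207
   pull [ -2.  17. -53.  96.  -1. 173.] 0.273
   pullopen [  21.    7.  -58.   28.   -7. -141.] 0.453
   bay [  10.   12.  -54.   41.   -4. -143.] 0.254
   bayup [  17.    3.  -49.   30.  -16. -137.] 0.0
   spool [-17.  12. -40. -24. -14. -54.] 0.0
(30, -3, 0)
   locked [  -4.   18.  -42. -174.   -1.   85.] 0.016
   raised [  -4.   13.  -43. -174.   -0.   85.] 0.237
   drawn [ 25.  13. -55.  96. -14. 148.] 0.181
   open [   1.   19.  -41. -174.   -0.   81.] 0.105
   pull [ -17.   19.  -40. -174.   -0.   96.] 0.399
   pullopen [ -20.   10.  -50. -152.   -4.   77.] 0.456
   bay [  13.   13.  -48.    8.   -1. -111.] 0.415
   bayup [   4.    2.  -58.   66.   -3. -163.] 0.075
   spool [-23.  12. -37. -39. -15. -35.] 0.0
(38, -3, 0)
   locked [  -5.   19.  -49. -174.  -16.   86.] 0.029
   raised [  -4.   12.  -45. -172.   -5.   83.] 0.0
   drawn [   0.   13.  -43. -174.   -4.   81.] 0.14
 
[... 1873 characters left out ...]
 -40. -174.   -0.  -84.] 0.399
   pullopen [ -20.   10.  -50. -152.   -4. -103.] 0.456
   bay [ 13.  13. -48.   8.  -1.  69.] 0.415
   bayup [  4.   2. -58.  66.  -3.  17.] 0.075
   spool [-23.  12. -37. -39. -15. 145.] 0.0
(38, -3, 180)
   locked [  -5.   19.  -49. -174.  -16.  -94.] 0.029
   raised [  -4.   12.  -45. -172.   -5.  -97.] 0.0
   drawn [   0.   13.  -43. -174.   -4.  -99.] 0.14
   open [  -0.   20.  -47. -174.  -14.  -98.] 0.173
   pull [ -15.   19.  -34. -134.   -6. -127.] 0.293
   pullopen [  -7.    9.  -41. -104.   -2. -162.] 0.181
   bay [  1.  14. -33. -70.  -0. 157.] 0.313
   bayup [  3.   0. -58.  63.  -0.  22.] 0.427
   spool [ -40.   14.  -34.  -68.  -24. -174.] 0.064
```

Run:
```python
from s import *
A=['locked','raised2','drawn2','open','pull','pullopen','bay','bayup','spool']
pts['raised2']=K+[-.003,0,.038]; pts['drawn2']=pts['raised2']+.05*uy
S2=[np.array([33,17,-50,50,-15,-170.]),np.array([15,15,-50,40,-15,-120.]),np.array([0,15,-45,0,-20,-90.]),np.array([30,15,-45,80,-20,140])]
for t in(15,18,21):
  for az in(-30,-15,-3,10,25):
    for y in(0,-25,25):
      M=mk(t,az,y); o=[]
      for k in A:
        q,e=min((IK(pts[k]+.012*M[:,2],M,g) for g in S2[:2 if 0 else 4]),key=lambda t:t[1]); o.append((e,q))
      es=[round(e,2) for e,_ in o]
      if max(es[:4])<.06: print(t,az,y,es,o[0][1].round(0),o[2][1].round(0))
```

```text
15 -30 0 [np.float64(0.0), np.float64(0.05), np.float64(0.01), np.float64(0.0), np.float64(0.0), np.float64(0.05), np.float64(0.0), np.float64(0.0), np.float64(0.0)] [ 39.  21. -42.  34. -26. 171.] [ 44.  19. -36.  27. -34. 174.]
15 -30 -25 [np.float64(0.0), np.float64(0.0), np.float64(0.0), np.float64(0.0), np.float64(0.0), np.float64(0.03), np.float64(0.0), np.float64(0.0), np.float64(0.0)] [  39.   21.  -42.   34.  -26. -164.] [  44.   19.  -35.   26.  -34. -161.]
15 -30 25 [np.float64(0.0), np.float64(0.0), np.float64(0.0), np.float64(0.0), np.float64(0.0), np.float64(0.03), np.float64(0.0), np.float64(0.12), np.float64(0.0)] [ 39.  21. -42.  34. -26. 146.] [ 44.  19. -35.  26. -34. 149.]
15 -15 0 [np.float64(0.01), np.float64(0.0), np.float64(0.0), np.float64(0.04), np.float64(0.0), np.float64(0.05), np.float64(0.0), np.float64(0.0), np.float64(0.0)] [  37.   19.  -44.   35.  -21. -174.] [  43.   18.  -38.   27.  -29. -171.]
15 -15 -25 [np.float64(0.0), np.float64(0.0), np.float64(0.0), np.float64(0.0), np.float64(0.0), np.float64(0.05), np.float64(0.0), np.float64(0.0), np.floa
[... 5970 characters left out ...]
 -15 0 [np.float64(0.0), np.float64(0.0), np.float64(0.0), np.float64(0.0), np.float64(0.02), np.float64(0.32), np.float64(0.06), np.float64(0.0), np.float64(0.03)] [ 23.  17. -56.  89. -13. 146.] [ 40.  16. -48.  53. -21. 166.]
21 -15 -25 [np.float64(0.0), np.float64(0.0), np.float64(0.0), np.float64(0.01), np.float64(0.03), np.float64(0.32), np.float64(0.06), np.float64(0.0), np.float64(0.03)] [ 23.  17. -56.  89. -13. 171.] [  40.   16.  -48.   53.  -21. -169.]
21 -15 25 [np.float64(0.0), np.float64(0.0), np.float64(0.0), np.float64(0.0), np.float64(0.02), np.float64(0.32), np.float64(0.06), np.float64(0.0), np.float64(0.03)] [ 23.  17. -56.  89. -13. 121.] [ 40.  16. -48.  53. -21. 141.]
```

```bash
cat >> kin.py <<'E'
def push(q0,u,turn=0,rho=.3,cap=None):
    p,R=FK(q0); p2=p+R@(np.array(u)*.12); R2=R@Ro.from_euler('z',turn*360,degrees=True).as_matrix()
    if cap is not None:
        d=p2-p; p2=p+d*min(1,cap/np.linalg.norm(d))
    def f(q):
        pp,RR=FK(q); return np.r_[(pp-p2),Ro.from_matrix(R2.T@RR).as_rotvec()*rho]*10
    return least_squares(f,np.clip(q0,LO+.01,HI-.01),bounds=(LO,HI)).x
E
python3 - <<'E'
from kin import *
G=D[6,:6]; I=D[8,:6]
for cap in(None,.0625):
  for rho in(.05,.1,.2,.3,.5,1,2):
    q=push(G,(-1,0,-1),0,rho,cap); p,R=FK(q); print(cap,rho,p.round(3),Ro.from_matrix(R).as_euler('xyz',degrees=True).round(1))
print('target .975 -.182 .358 / -179.5 9.7 177.3')
E
```

```text
None 0.05 [ 1.083 -0.2    0.426] [-174.6   28.7  178.3]
None 0.1 [ 1.076 -0.199  0.422] [-174.9   27.6  178.2]
None 0.2 [ 1.056 -0.195  0.41 ] [-175.9   24.2  177.9]
None 0.3 [ 1.034 -0.191  0.396] [-176.9   20.3  177.6]
None 0.5 [ 1.    -0.184  0.377] [-178.3   14.4  177.4]
None 1 [ 0.968 -0.178  0.359] [-179.6    8.8  177.3]
None 2 [ 0.957 -0.176  0.353] [179.9   6.8 177.2]
0.0625 0.05 [ 1.017 -0.197  0.344] [-178.2   14.4  177.4]
0.0625 0.1 [ 1.014 -0.196  0.342] [-178.3   14.   177.3]
0.0625 0.2 [ 1.006 -0.195  0.338] [-178.7   12.7  177.3]
0.0625 0.3 [ 0.998 -0.193  0.334] [-179.    11.2  177.3]
0.0625 0.5 [ 0.986 -0.191  0.327] [-179.6    9.   177.3]
0.0625 1 [ 0.974 -0.188  0.321] [179.9   7.  177.2]
0.0625 2 [ 0.97  -0.187  0.319] [179.8   6.3 177.3]
target .975 -.182 .358 / -179.5 9.7 177.3
```

```bash
cat > beam.py <<'E'
from kin import *
from h import pose
import itertools
p,R,s=pose(); q0=s['joints']
def ax(t,a): t,a=np.radians([t,a]); return np.array([np.sin(t)*np.cos(a),np.sin(t)*np.sin(a),-np.cos(t)])
T=ax(18,18)
def sc(q): R=FK(q)[1]; return np.degrees(np.arccos(min(1,R[:,2]@T)))
lo=np.array([.25,-.1,.12]);hi=np.array([.565,.30,.5])
moves=[(u,t) for u in itertools.product((-1,0,1),repeat=3) if any(u) for t in ((0,-.12) )]
B=[(sc(q0),q0,[])]
for dep in range(6):
    N=[]
    for s_,q,h in B:
        for u,t in moves:
            q2=push(q,u,t,.87); p2=FK(q2)[0]
            if (p2<lo).any() or (p2>hi).any(): continue
            N.append((sc(q2),q2,h+[(u,t)]))
    N.sort(key=lambda x:x[0]); K=[]
    for n in N:
        if all(np.linalg.norm(n[1]-k[1])>8 for k in K): K.append(n)
        if len(K)>=6: break
    B=K; b=B[0]; print(dep,round(b[0],1),b[2],FK(b[1])[0].round(3),FK(b[1])[1][:,2].round(3),b[1].round(0),flush=True)
E
timeout 550 python3 beam.py
```

```text
0 10.0 [((1, 1, 0), 0)] [0.497 0.238 0.155] [ 0.355 -0.067 -0.932] [  56.    4.  -47.   35.  -36. -174.]
1 8.4 [((1, 0, -1), 0), ((1, 1, 1), 0)] [0.43  0.207 0.137] [ 0.312 -0.05  -0.949] [  61.   -1.  -53.   31.  -36. -174.]
2 6.9 [((1, 0, 0), 0), ((1, -1, 0), -0.12), ((1, 1, 1), 0)] [ 0.38 -0.03  0.13] [ 0.248 -0.015 -0.969] [ 35. -14. -58.  15. -36. -93.]
3 6.9 [((1, 0, 0), 0), ((1, -1, 0), -0.12), ((1, 1, 1), 0), ((-1, -1, 0), -0.12)] [ 0.544 -0.035  0.172] [ 0.248 -0.015 -0.969] [ 21.   2. -36.   9. -39. -31.]
4 6.9 [((1, 0, 0), 0), ((1, -1, 0), -0.12), ((1, 1, 1), 0), ((-1, 1, 0), 0), ((1, -1, 0), -0.12)] [ 0.38 -0.03  0.13] [ 0.248 -0.015 -0.969] [ 35. -14. -58.  15. -36. -50.]
5 6.9 [((1, 0, 0), 0), ((1, -1, 0), -0.12), ((1, 1, 1), 0), ((-1, 1, 0), 0), ((1, -1, 0), -0.12), ((0, -1, 0), -0.12)] [ 0.496 -0.037  0.16 ] [ 0.248 -0.015 -0.969] [ 23.  -2. -42.  11. -37.   9.]
```

```bash
cat > chk.py <<'E'
from s import *
def yawfix(M,head=-2.6): # turn about z so y horizontal-heading equals unit yaw
    best=min(np.arange(-60,60,.5),key=lambda e:abs(np.degrees(np.arctan2(-(M@Ro.from_euler('z',e,degrees=True).as_matrix())[0,1],(M@Ro.from_euler('z',e,degrees=True).as_matrix())[1,1]))-head))
    return M@Ro.from_euler('z',best,degrees=True).as_matrix(),best
railc=K+.015*ux+.029*uy
def clear(tcp,M):
    # min distance along unit x between rail pts and body box; sample rail front-bottom edge points in tool frame
    d=9
    for y in np.linspace(-.08,.08,41):
        for z in(.210,.225):
            g=np.array([*(railc-.007*ux+y*uy)[:2],z]); l=M.T@(g-tcp)
            if l[2]>-.066: continue
            if abs(l[1])>.0965: continue
            d=min(d,-l[0]-.039)   # tool -x is forward
    return d
def knobpos(a,s): th=np.radians(-24.6)+a; return K-[0,0,.046]+.059*ux-ux*.065*np.cos(th)+np.array([0,0,.074+.065*np.sin(th)])+s*uy
path=[(0,0),(.3,0),(.6,0),(.6,.025),(.6,.05),(.3,.05),(0,.05)]
def test(M,g,off=.012):
    q=g;o=[]
    for a,s in path:
        v=knobpos(a,s)+off*M[:,2]; q,e=IK(v,M,q); o.append((round(e,3),round(1000*clear(v,M)),q.round(0)))
    return o
E
python3 - <<'E'
from chk import *
for t,a in((15,-3.5),(16,-3.5),(17,-3.5),(16,5),(18,10),(18,18)):
    M,e=yawfix(mk(t,a,0)); o=test(M,np.array([36,19,-45,33,-17,-160.]))
    print(t,a,e,[x[:2] for x in o],o[0][2],o[2][2],o[4][2],o[-1][2])
E
```

```text
15 -3.5 -1.0 [(np.float64(0.0), 11), (np.float64(0.0), 11), (np.float64(0.0), 6), (np.float64(0.0), 6), (np.float64(0.0), 6), (np.float64(0.0), 11), (np.float64(0.0), 11)] [  36.   19.  -45.   33.  -17. -159.] [  38.   15.  -41.   24.  -25. -152.] [  42.   17.  -39.   25.  -26. -156.] [  40.   20.  -42.   32.  -20. -163.]
16 -3.5 -1.0 [(np.float64(0.0), 14), (np.float64(0.0), 14), (np.float64(0.0), 8), (np.float64(0.0), 8), (np.float64(0.0), 8), (np.float64(0.0), 14), (np.float64(0.0), 14)] [  34.   18.  -48.   41.  -15. -166.] [  38.   15.  -43.   28.  -23. -155.] [  42.   16.  -40.   28.  -24. -160.] [  39.   20.  -45.   39.  -17. -168.]
17 -3.5 -1.0 [(np.float64(0.005), 16), (np.float64(0.0), 16), (np.float64(0.0), 10), (np.float64(0.0), 10), (np.float64(0.0), 10), (np.float64(0.0), 16), (np.float64(0.011), 16)] [  32.   18.  -51.   51.  -13. -174.] [  37.   14.  -45.   33.  -21. -160.] [  42.   16.  -43.   33.  -23. -164.] [  38.   19.  -47.   45.  -16. -174.]
16 5 8.0 [(np.float64(0.0), 12), (np.float64(0.0), 12), (np.float64(0.0), 7), (np.float64(0.0), 7), (np.float64(0.0), 7), (np.float64(0.0), 13), (np.float64(0.0), 13)] [  34.   18.  -47.   35.  -14. -161.] [  37.   15.  -42.   23.  -22. -151.] [  41.   16.  -40.   25.  -23. -156.] [  39.   19.  -44.   35.  -15. -165.]
18 10 13.0 [(np.float64(0.02), 16), (np.float64(0.0), 16), (np.float64(0.0), 10), (np.float64(0.0), 10), (np.float64(0.0), 10), (np.float64(0.0), 16), (np.float64(0.028), 17)] [  29.   17.  -52.   53.   -7. -174.] [  36.   14.  -45.   28.  -17. -155.] [  40.   15.  -44.   30.  -18. -161.] [  35.   18.  -49.   47.  -10. -174.]
18 18 21.5 [(np.float64(0.0), 13), (np.float64(0.0), 13), (np.float64(0.0), 7), (np.float64(0.0), 7), (np.float64(0.0), 8), (np.float64(0.0), 14), (np.float64(0.0), 14)] [  33.   17.  -47.   31.   -9. -157.] [  36.   14.  -42.   18.  -18. -145.] [  40.   15.  -41.   22.  -18. -153.] [  36.   18.  -48.   39.   -9. -167.]
```

Run:
```python
from kin import *
from h import pose
q=pose()[2]['joints']
def show(q,n):
    p,R=FK(q);z=R[:,2]; print(n,p.round(3),'tilt',np.degrees(np.arccos(-z[2])).round(1),'az',np.degrees(np.arctan2(z[1],z[0])).round(1),q.round(0))
for seq in ([((1,0,0),0),((1,-1,0),-.12),((.3,.3,.3),0),((.3,.3,.3),0),((.3,.3,.3),0)],[((1,0,0),-.12),((.5,-1,0),0),((.5,.5,.5),0),((.4,.2,.4),0)],[((.5,-.5,0),-.12),((1,-1,0),0),((.6,0,0),0),((.6,0,0),0),((0,0,.5),0),((0,0,.5),0)]):
    Q=q
    for u,t in seq: Q=push(Q,u,t,.87); show(Q,(u,t))
```

```text
((1, 0, 0), 0) [0.472 0.124 0.15 ] tilt 23.0 az -10.6 [  48.   -4.  -58.   42.  -30. -174.]
((1, -1, 0), -0.12) [0.402 0.001 0.181] tilt 20.1 az -10.1 [  44.  -19.  -58.   25.  -41. -108.]
((0.3, 0.3, 0.3), 0) [ 0.393 -0.003  0.17 ] tilt 18.4 az -9.6 [  43.  -18.  -58.   22.  -41. -106.]
((0.3, 0.3, 0.3), 0) [ 0.383 -0.006  0.159] tilt 16.6 az -8.8 [  43.  -18.  -58.   20.  -41. -104.]
((0.3, 0.3, 0.3), 0) [ 0.373 -0.011  0.148] tilt 14.9 az -7.5 [  42.  -18.  -58.   17.  -41. -101.]
((1, 0, 0), -0.12) [0.472 0.156 0.144] tilt 23.9 az -13.0 [  52.   -2.  -58.   45.  -31. -138.]
((0.5, -1, 0), 0) [0.503 0.028 0.17 ] tilt 23.9 az -13.0 [  35.   -6.  -56.   39.  -28. -115.]
((0.5, 0.5, 0.5), 0) [0.486 0.029 0.137] tilt 21.2 az -13.4 [  35.   -4.  -58.   38.  -26. -116.]
((0.4, 0.2, 0.4), 0) [0.483 0.011 0.117] tilt 19.1 az -13.3 [  32.   -2.  -58.   35.  -24. -111.]
((0.5, -0.5, 0), -0.12) [0.513 0.085 0.152] tilt 24.8 az -11.7 [  38.   -2.  -58.   48.  -25. -128.]
((1, -1, 0), 0) [ 0.502 -0.084  0.163] tilt 24.8 az -11.7 [ 18.  -6. -57.  36. -21. -97.]
((0.6, 0, 0), 0) [ 0.458 -0.138  0.155] tilt 24.3 az -11.0 [ 12.  -9. -58.  28. -20. -84.]
((0.6, 0, 0), 0) [ 0.411 -0.191  0.142] tilt 24.1 az -10.5 [  4. -10. -58.  18. -20. -68.]
((0, 0, 0.5), 0) [ 0.44  -0.207  0.098] tilt 23.6 az -8.7 [ -1.  -1. -58.  19. -10. -65.]
((0, 0, 0.5), 0) [ 0.464 -0.222  0.054] tilt 23.1 az -6.2 [ -5.   7. -58.  20.  -2. -63.]
```

>>> drive_tool(
  increments=[
    [[1,1,0,0,0],[1,1,0,0,0]],
  ],
)

```text
time_s: 12.65
tcp_pos: [0.4697, 0.1311, 0.142]
eef_rot: [-175.9, 21.8, -178.9]
contact_force: [-7.4, -1.7, -11.7]
gripper_width: 0.0875
gripper_force: 0.0
```

>>> drive_tool(
  increments=[
    [[1,1,-1,0,-0.06],[1,1,-1,0,-0.12],[1,1,-1,0,-0.12],[1,1,-1,0,-0.12],[1,1,-1,0,-0.12]],
  ],
)

```text
time_s: 13.28
tcp_pos: [0.3942, 0.0079, 0.1599]
eef_rot: [-166.2, 10.6, -134.9]
contact_force: [-0.9, 0.2, -0.6]
gripper_width: 0.0879
gripper_force: 0.0
```

>>> drive_tool(
  increments=[
    [[1,0.3,0.4,0.3,0],[1,0.3,0.4,0.3,0]],
  ],
)

```text
time_s: 13.52
tcp_pos: [0.3734, 0.0162, 0.1411]
eef_rot: [-169.1, 8.9, -135.5]
contact_force: [0.1, -0.1, 0.4]
gripper_width: 0.0881
gripper_force: 0.0
```

```bash
cat >> kin.py <<'E'
def show(q,n=''):
    p,R=FK(q);z=R[:,2]; print(n,p.round(3),'tilt',np.degrees(np.arccos(-z[2])).round(1),'az',np.degrees(np.arctan2(z[1],z[0])).round(1),'yhead',np.degrees(np.arctan2(-R[0,1],R[1,1])).round(1),'yz',R[2,1].round(3),q.round(0))
E
python3 - <<'E'
from kin import *
from h import pose
q=pose()[2]['joints']; show(q)
for u in((.3,.3,.3),(.3,1,.3),(.5,0,0),(.3,.6,0),(0,.6,.3)): show(push(q,u,0,.87),u)
E
```

```text
[0.373 0.016 0.141] tilt 14.1 az -6.6 yhead 42.8 yz -0.187 [  46.  -16.  -58.   17.  -40. -105.]
(0.3, 0.3, 0.3) [0.362 0.015 0.131] tilt 12.4 az -5.4 yhead 43.0 yz -0.162 [  46.  -16.  -58.   15.  -40. -103.]
(0.3, 1, 0.3) [0.318 0.094 0.144] tilt 11.5 az -9.1 yhead 43.1 yz -0.159 [  68.  -20.  -58.   15.  -50. -124.]
(0.5, 0, 0) [ 0.344 -0.029  0.149] tilt 13.3 az -5.7 yhead 42.9 yz -0.175 [ 42. -21. -58.  14. -45. -97.]
(0.3, 0.6, 0) [0.323 0.047 0.159] tilt 12.6 az -6.9 yhead 43.0 yz -0.169 [  62.  -24.  -58.   15.  -52. -117.]
(0, 0.6, 0.3) [0.36  0.073 0.128] tilt 12.5 az -6.9 yhead 43.0 yz -0.167 [  55.  -14.  -58.   17.  -41. -114.]
```

Run:
```python
from kin import *
from h import pose
import itertools
q0=pose()[2]['joints']
def T(q):
    z=FK(q)[1][:,2]; return np.degrees(np.arctan2(z[0],-z[2])),np.degrees(np.arcsin(z[1]))
def sc(q): f,l=T(q); return abs(f-17)+.7*abs(l+1)
lo=np.array([.25,-.25,.12]);hi=np.array([.55,.30,.6])
B=[(sc(q0),q0,[])]
for d in range(3):
    N=[]
    for _,q,h in B:
        for u in itertools.product((-1,0,1),repeat=3):
          if any(u):
            q2=push(q,u,0,.87);p=FK(q2)[0]
            if (p<lo).any() or (p>hi).any(): continue
            N.append((sc(q2),q2,h+[u]))
    N.sort(key=lambda x:x[0]);K=[]
    for n in N:
        if all(np.linalg.norm(n[1]-k[1])>8 for k in K):K.append(n)
        if len(K)>=12:break
    B=K
    for b in B[:2]: print(round(b[0],1),b[2]); show(b[1])
```

```text
3.4 [(-1, 1, 0)]
 [0.377 0.186 0.137] tilt 14.1 az -6.6 yhead 42.8 yz -0.187 [  66.   -7.  -54.   21.  -40. -128.]
3.4 [(-1, -1, -1)]
 [0.509 0.016 0.298] tilt 14.1 az -6.6 yhead 42.8 yz -0.187 [ 31.  -7. -27.  10. -59. -81.]
3.4 [(0, -1, 0), (0, -1, 0)]
 [ 0.533 -0.157  0.186] tilt 14.1 az -6.6 yhead 42.8 yz -0.187 [  6.   3. -31.   5. -42. -55.]
3.4 [(-1, -1, -1), (1, 0, -1)]
 [ 0.395 -0.064  0.396] tilt 14.1 az -6.6 yhead 42.8 yz -0.187 [ 28. -22. -24.   8. -76. -76.]
3.4 [(-1, -1, -1), (1, 0, -1), (0, 0, -1)]
 [ 0.366 -0.06   0.513] tilt 14.1 az -6.6 yhead 42.8 yz -0.187 [ 32. -24. -11.   9. -92. -78.]
3.4 [(-1, 0, -1), (-1, 0, 0), (0, 1, -1)]
 [0.404 0.276 0.389] tilt 14.1 az -6.6 yhead 42.8 yz -0.187 [  69.   -8.  -18.   14.  -76. -118.]
```

Run:
```python
import chk
from chk import *
from h import pose,go
p,R,s=pose(); M,e=yawfix(R); print('turn',e,e/360)
chk.path=[(0,0),(.3,0),(.57,0),(.57,.025),(.57,.05),(.3,.05),(0,.05)]
kp=chk.knobpos
for o in (0,.005):
    chk.knobpos=lambda a,s_:kp(a,s_)+o*M[:,0]
    r_=chk.test(M,np.array([36,19,-45,33,-17,-160.])); print(o,[x[:2] for x in r_],r_[0][2],r_[4][2],r_[-1][2])
t=K-.09*M[:,2]+.005*M[:,0]+.012*M[:,2]; print(t); show(IK(t,M,np.array([36,19,-45,33,-17,-160.]))[0]); go(t)
```

```text
turn 46.0 0.12777777777777777
0 [(np.float64(0.0), 8), (np.float64(0.0), 9), (np.float64(0.0), 4), (np.float64(0.0), 4), (np.float64(0.0), 4), (np.float64(0.0), 9), (np.float64(0.0), 8)] [  37.   19.  -43.   29.  -20. -156.] [  42.   17.  -37.   23.  -28. -154.] [  41.   21.  -40.   29.  -22. -159.]
0.005 [(np.float64(0.0), 13), (np.float64(0.0), 14), (np.float64(0.0), 9), (np.float64(0.0), 9), (np.float64(0.0), 9), (np.float64(0.0), 14), (np.float64(0.0), 13)] [  37.   19.  -44.   30.  -20. -157.] [  43.   17.  -38.   23.  -28. -155.] [  41.   20.  -41.   29.  -22. -160.]
[0.56428084 0.15488191 0.12043607]
 [0.564 0.155 0.12 ] tilt 14.1 az -6.6 yhead -2.5 yz -0.018 [  41.   11.  -37.   19.  -34. -148.]
units [-1.893 -0.197  0.52 ] calls 2 each [-0.947 -0.098  0.26 ] mm 237
```

>>> drive_tool(
  increments=[
    [[1,-0.3,-0.03,0,0.028],[1,-0.6,-0.06,0.05,0.056],[1,-0.95,-0.1,0.1,0.084],[1,-0.95,-0.1,0.2,0.112],[1,-0.95,-0.1,0.2,0.128]],
  ],
)

```text
time_s: 14.15
tcp_pos: [0.4682, 0.0856, 0.1367]
eef_rot: [-178.8, 14.0, 177.5]
contact_force: [-1.0, -0.4, 1.0]
gripper_width: 0.0876
gripper_force: 0.0
```

Run:
```python
from s import *
from h import *
p,M,s=pose(); show(s['joints']); t=K-.078*M[:,2]+.005*M[:,0]; go(t)
```

```text
[0.468 0.086 0.137] tilt 14.0 az -7.4 yhead -2.8 yz -0.02 [  42.   -2.  -49.   19.  -35. -149.]
units [-0.719  0.62   0.306] calls 1 each [-0.719  0.62   0.306] mm 120
```

>>> drive_tool(
  increments=[
    [[1,-0.36,0.31,0.15,0],[1,-0.72,0.62,0.31,0],[1,-0.72,0.62,0.31,0]],
  ],
)

```text
time_s: 14.52
tcp_pos: [0.567, 0.1579, 0.1196]
eef_rot: [-178.8, 14.0, 177.8]
contact_force: [-1.5, -0.6, 0.5]
gripper_width: 0.0877
gripper_force: 0.0
```

Run:
```python
from s import *
from h import *
from plant import capture,camera_model
p,M,s=pose(); cm=camera_model("wrist"); im=capture("wrist"); cv2.imwrite("pics/w2.png",im[:,:,::-1])
b=blobs(im,(0,0,560,420),'red'); print(b); k=plane(cm,b[0][1],.047); print(k); go(k+.012*M[:,2]+.005*M[:,0])
```

```text
[(np.int32(645), [271.3, 222.6])]
[0.58852103 0.15252874 0.047     ]
units [-0.003 -0.009  0.736] calls 1 each [-0.003 -0.009  0.736] mm 88
```

View pics/w2.png

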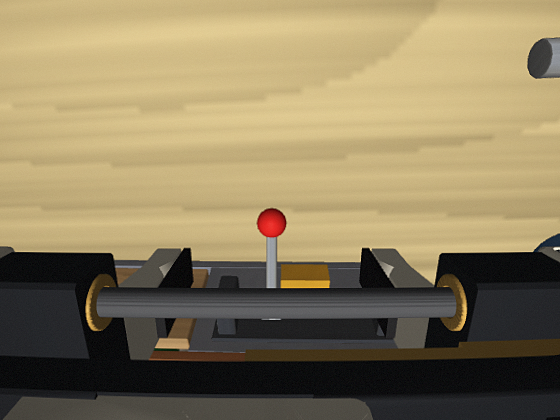

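>>> drive_tool(
  increments=[
    [[1,0,0,0.4,0],[1,0,-0.01,0.735,0],[0,0,-0.01,0.735,0],[-1,0,-0.01,0.735,0],[-1,0,-0.01,0.735,0]],
  ],
  squeeze=15,
)

```text
time_s: 15.2
tcp_pos: [0.5861, 0.1522, 0.0372]
eef_rot: [-179.0, 14.2, 177.7]
contact_force: [0.3, -0.0, 0.1]
gripper_width: 0.0633
gripper_force: 0.0
```

>>> drive_tool(
  increments=[
    [[-1,0,0,0,0],[-1,0,0,0,0],[-1,0,0,0,0]],
  ],
)

```text
time_s: 15.58
tcp_pos: [0.5853, 0.1514, 0.0351]
eef_rot: [-178.8, 14.0, 177.7]
contact_force: [-0.6, -1.1, -0.4]
gripper_width: 0.0336
gripper_force: 0.0
```

>>> drive_tool(
  increments=[
    [[-1,0,0,0,0],[-1,0,0,0,0],[-1,0,0,0,0]],
  ],
)

```text
time_s: 15.95
tcp_pos: [0.5853, 0.1517, 0.0347]
eef_rot: [-178.8, 14.0, 177.7]
contact_force: [-2.2, 2.6, -0.7]
gripper_width: 0.0205
gripper_force: 15.0
```

>>> drive_tool(
  increments=[
    [[-1,0.006,0,-0.075,0],[-1,0.008,0,-0.15,0],[-1,-0.01,0,-0.24,0],[-1,-0.04,0,-0.328,0],[-1,-0.04,0,-0.328,0]],
  ],
)

```text
time_s: 16.58
tcp_pos: [0.5804, 0.1522, 0.0752]
eef_rot: [-178.9, 14.0, 177.7]
contact_force: [-1.7, 1.9, -1.2]
gripper_width: 0.0204
gripper_force: 15.0
```

>>> drive_tool(
  increments=[
    [[-1,0,0.12,0,0],[-1,0,0.24,0,0],[-1,0,0.36,0,0],[-1,0,0.44,0,0],[-1,0,0.44,0,0]],
  ],
)

```text
time_s: 17.2
tcp_pos: [0.5814, 0.2029, 0.0716]
eef_rot: [-178.5, 13.8, 177.7]
contact_force: [-0.2, -9.5, 0.1]
gripper_width: 0.0207
gripper_force: 15.0
```

Run:
```python
from h import *
from plant import capture
p,M,s=pose(); print(s['contact_force'].round(1),M.round(3).tolist()); a=capture("scene")[185:285,225:375]; b=capture("side")[165:265,165:315]
cv2.imwrite("pics/c3.png",cv2.resize(np.hstack([a,b]),None,fx=2.6,fy=2.6,interpolation=cv2.INTER_CUBIC)[:,:,::-1])
```

```text
[-0.2 -9.5  0.1] [[-0.97, 0.047, 0.237], [0.039, 0.999, -0.036], [-0.238, -0.025, -0.971]]
```

View pics/c3.png

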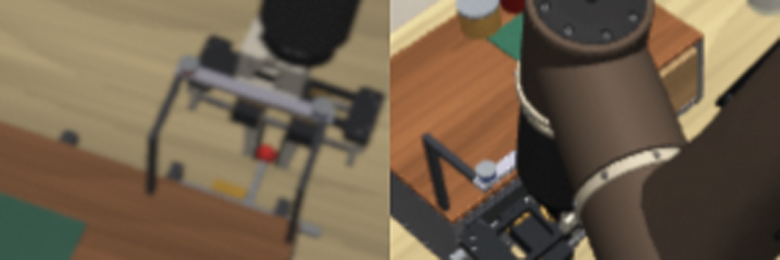

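>>> drive_tool(
  increments=[
    [[-1,0.03,0,0.08,0],[-1,0.045,0,0.16,0],[-1,0.045,0,0.23,0],[-1,0.04,0,0.28,0],[-1,0.04,0,0.28,0]],
  ],
)

```text
time_s: 17.92
tcp_pos: [0.5853, 0.2025, 0.0379]
eef_rot: [-178.6, 13.9, 177.7]
contact_force: [-0.7, -7.4, -0.3]
gripper_width: 0.0207
gripper_force: 15.0
```

>>> drive_tool(
  increments=[
    [[1,0,0,0,0],[1,0,0,0,0],[1,0,0,0,0],[1,0,0,0,0]],
  ],
)

```text
time_s: 18.42
tcp_pos: [0.5865, 0.2049, 0.0396]
eef_rot: [-178.9, 14.0, 177.7]
contact_force: [1.4, -0.3, -0.2]
gripper_width: 0.055
gripper_force: 0.0
```

>>> drive_tool(
  increments=[
    [[1,0,0,-0.4,0],[1,0,0,-0.8,0],[1,0,0,-0.8,0]],
  ],
)

```text
time_s: 18.8
tcp_pos: [0.5646, 0.2096, 0.137]
eef_rot: [-179.2, 14.3, 177.7]
contact_force: [1.0, -0.3, -1.1]
gripper_width: 0.0846
gripper_force: 0.0
```

Run:
```python
from s import *
from h import *
from plant import capture,camera_model
p,M,s=pose(); show(s['joints']); cm=camera_model("wrist"); im=capture("wrist"); cv2.imwrite("pics/w3.png",im[:,:,::-1])
b=blobs(im,(0,0,560,420),'red'); print(b,plane(cm,b[0][1],.046),'expect',K+.05*uy)
```

```text
[0.564 0.21  0.137] tilt 14.4 az -5.6 yhead -2.5 yz -0.014 [  45.   11.  -34.   19.  -37. -152.]
[(np.int32(562), [269.3, 214.5])] [0.5908847  0.20235939 0.046     ] expect [0.59025 0.20245 0.046  ]
```

View pics/w3.png

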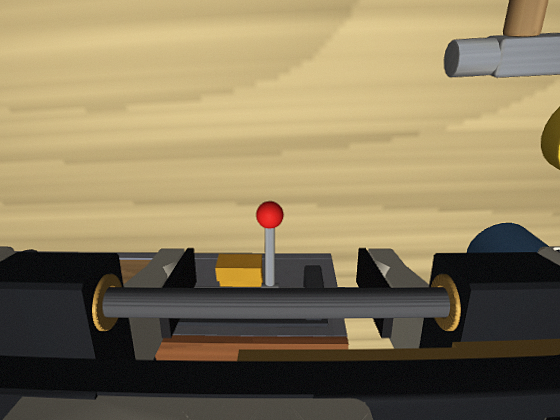

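Run:
```python
from s import *
from h import *
p,M,s=pose(); q=s['joints']; g=np.array([.627,-.009,.058])
seq={'back':np.array([.50,.12,.17]),'side':np.array([.52,-.015,.17]),'above':g-.075*M[:,2],'grasp':g+.012*M[:,2],'open':g+.012*M[:,2]-.145*ux}
c=p
for k,v in seq.items():
    q,e=IK(v,M,q); u=M.T@(v-c)/.12; c=v; print(k,v.round(3),round(e,3),q.round(0),'u',u.round(3))
```

```text
back [0.5  0.12 0.17] 0.0 [  43.    0.  -41.   17.  -41. -147.] u [ 0.415 -0.765 -0.395]
side [ 0.52  -0.015  0.17 ] 0.0 [  25.    0.  -39.   12.  -39. -126.] u [-0.205 -1.116  0.071]
above [ 0.609 -0.007  0.131] 0.0 [  22.   11.  -32.   12.  -34. -123.] u [-0.633  0.105  0.496]
grasp [ 0.63  -0.009  0.046] 0.0 [  20.   19.  -37.   17.  -22. -127.] u [-0.     0.     0.725]
open [ 0.485 -0.003  0.046] 0.011 [  26.    7.  -58.   31.  -14. -147.] u [ 1.171e+00  1.000e-03 -2.960e-01]
```

>>> drive_tool(
  increments=[
    [[1,0.2,-0.2,-0.2,0],[1,0.415,-0.6,-0.4,0],[1,0.415,-0.88,-0.4,0]],
  ],
)

```text
time_s: 19.23
tcp_pos: [0.4968, 0.1036, 0.1692]
eef_rot: [-178.8, 14.0, 177.7]
contact_force: [1.1, 0.7, 0.2]
gripper_width: 0.0879
gripper_force: 0.0
```

>>> drive_tool(
  increments=[
    [[1,-0.1,-0.5,0,0],[1,-0.2,-1,0.07,0],[1,-0.2,-1,0.07,0]],
  ],
)

```text
time_s: 19.6
tcp_pos: [0.5176, -0.0203, 0.1677]
eef_rot: [-178.8, 13.9, 177.3]
contact_force: [-0.4, 0.3, 0.4]
gripper_width: 0.0875
gripper_force: 0.0
```

>>> drive_tool(
  increments=[
    [[1,-0.32,0.05,0.25,0],[1,-0.63,0.1,0.5,0],[1,-0.63,0.1,0.5,0]],
  ],
)

```text
time_s: 19.98
tcp_pos: [0.6077, -0.0084, 0.1253]
eef_rot: [-178.7, 13.7, 177.7]
contact_force: [-0.5, -0.5, -0.2]
gripper_width: 0.0878
gripper_force: 0.0
```

Run:
```python
from s import *
from h import *
from plant import capture,camera_model
p,M,s=pose(); print(p); cm=camera_model("wrist"); im=capture("wrist"); cv2.imwrite("pics/w4.png",im[:,:,::-1])
print(cv2.projectPoints(np.array([[.627,-.009,.058]]),np.array(cm['rvec']),np.array(cm['tvec']),cm['camera_matrix'],np.array([cm['k1'],0,0,0.]))[0].ravel())
go(np.array([.627,-.009,.058])+.012*M[:,2])
```

```text
[ 0.60774732 -0.00838052  0.12529718]
[277.6184972  224.34903345]
units [-0.031  0.017  0.692] calls 1 each [-0.031  0.017  0.692] mm 83
```

View pics/w4.png

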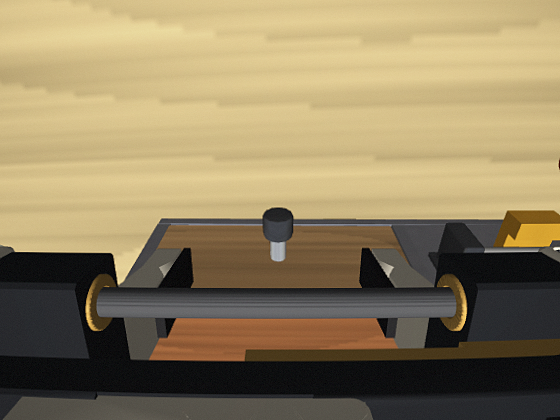

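>>> drive_tool(
  increments=[
    [[1,-0.015,0.01,0.35,0],[0,-0.03,0.01,0.69,0],[-1,-0.03,0.01,0.69,0],[-1,-0.03,0.01,0.69,0],[-1,-0.03,0.01,0.69,0]],
  ],
  squeeze=25,
)

```text
time_s: 20.65
tcp_pos: [0.6309, -0.0097, 0.0516]
eef_rot: [-178.9, 14.2, 177.7]
contact_force: [0.7, 0.0, -0.3]
gripper_width: 0.053
gripper_force: 0.0
```

>>> drive_tool(
  increments=[
    [[-1,0,0,0,0],[-1,0,0,0,0],[-1,0,0,0,0],[-1,0,0,0,0],[-1,0,0,0,0]],
  ],
)

```text
time_s: 21.28
tcp_pos: [0.6303, -0.0098, 0.0498]
eef_rot: [-178.8, 14.0, 177.7]
contact_force: [-4.3, 3.3, 4.9]
gripper_width: 0.0215
gripper_force: 25.0
```

Run:
```python
from s import *
from h import *
p,M,s=pose(); print(p,s['gripper_width'],s['gripper_force']); print((M.T@(-.144*ux)/.12).round(3),(M.T@(-ux)).round(4))
```

```text
[ 0.63033284 -0.00984936  0.04978658] 0.021479801900466763 24.996826350688934
[ 1.164  0.    -0.291] [ 9.701e-01  4.000e-04 -2.426e-01]
```

>>> drive_tool(
  increments=[
    [[-1,0.08,0,-0.02,0],[-1,0.19,0,-0.0475,0],[-1,0.32,0,-0.08,0],[-1,0.45,0,-0.1125,0],[-1,0.58,0,-0.145,0]],
  ],
)

```text
time_s: 21.9
tcp_pos: [0.5574, -0.0071, 0.0498]
eef_rot: [-178.8, 14.0, 177.7]
contact_force: [1.9, -0.7, 2.8]
gripper_width: 0.0212
gripper_force: 25.0
```

>>> drive_tool(
  increments=[
    [[-1,0.13,0,-0.0325,0],[-1,0.26,0,-0.065,0],[-1,0.39,0,-0.0975,0],[-1,0.5,0,-0.125,0],[-1,0.58,0,-0.145,0]],
  ],
)

```text
time_s: 22.52
tcp_pos: [0.487, -0.0041, 0.0503]
eef_rot: [-178.8, 14.1, 177.7]
contact_force: [32.9, -23.7, -18.2]
gripper_width: 0.0212
gripper_force: 25.0
```

>>> drive_tool(
  increments=[
    [[-1,0,0,0,0]],
  ],
)

```text
time_s: 22.65
tcp_pos: [0.4864, -0.0045, 0.0502]
eef_rot: [-178.8, 14.0, 177.6]
contact_force: [2.0, -4.0, 7.5]
gripper_width: 0.0209
gripper_force: 25.0
```

Run:
```python
from s import *
from h import *
p,M,s=pose(); show(s['joints']); print(np.dot(p-np.array([ 0.63033284,-0.00984936,0.04978658]),-ux),s['contact_force'].round(1))
```

```text
[ 0.486 -0.004  0.05 ] tilt 14.1 az -7.2 yhead -2.7 yz -0.02 [  26.    7.  -58.   31.  -15. -147.]
0.14399521769916215 [ 2.  -4.   7.5]
```

>>> drive_tool(
  increments=[
    [[1,0,0,0,0],[1,0,0,0,0],[1,0,0,0,0],[1,0,0,0,0]],
  ],
)

```text
time_s: 23.15
tcp_pos: [0.4866, -0.0038, 0.0494]
eef_rot: [-178.8, 14.0, 177.7]
contact_force: [-0.3, 0.1, -0.8]
gripper_width: 0.0555
gripper_force: 0.0
```

>>> drive_tool(
  increments=[
    [[1,0,0,-0.45,0],[1,0,0,-0.9,0],[1,0,0,-0.9,0]],
  ],
)

```text
time_s: 23.52
tcp_pos: [0.4626, 0.0013, 0.1586]
eef_rot: [-179.1, 14.4, 177.7]
contact_force: [-0.0, 0.0, 0.4]
gripper_width: 0.085
gripper_force: 0.0
```

Run:
```python
from s import *
from h import *
p,M,s=pose(); show(s['joints']); q=s['joints']; g=np.array([.434,-.276,.050])
seq={'above':g-.085*M[:,2],'grasp':g+.019*M[:,2]}
c=p
for k,v in seq.items():
    q,e=IK(v,M,q); u=M.T@(v-c)/.12; c=v; print(k,v.round(3),round(e,3),q.round(0),'u',u.round(3))
from plant import capture
a=capture("scene")[150:330,130:370]; cv2.imwrite("pics/c5.png",cv2.resize(a,None,fx=3,fy=3,interpolation=cv2.INTER_CUBIC)[:,:,::-1])
```

```text
[0.462 0.001 0.158] tilt 14.4 az -5.9 yhead -2.5 yz -0.015 [  32.   -6.  -47.   14.  -38. -135.]
above [ 0.413 -0.274  0.132] 0.0 [-12.   1. -38.  -3. -36. -78.] u [ 0.367 -2.305  0.168]
grasp [ 0.439 -0.276  0.032] 0.0 [-12.  13. -42.  -4. -21. -77.] u [ 0.    -0.     0.867]
```

View pics/c5.png

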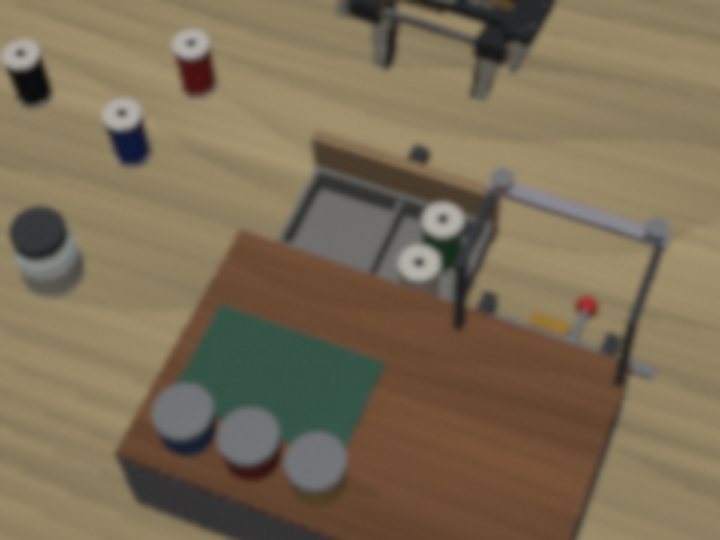

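>>> drive_tool(
  increments=[
    [[1,0.1,-0.5,0,0],[1,0.2,-1,0.05,0]],
  ],
)

```text
time_s: 23.82
tcp_pos: [0.4328, -0.1203, 0.1443]
eef_rot: [-178.8, 14.0, 177.9]
contact_force: [0.8, -0.5, -0.6]
gripper_width: 0.0875
gripper_force: 0.0
```

>>> drive_tool(
  increments=[
    [[1,0.1,-0.5,0.05,0],[1,0.17,-1,0.12,0]],
  ],
)

```text
time_s: 24.08
tcp_pos: [0.4105, -0.2409, 0.1274]
eef_rot: [-178.8, 14.0, 177.7]
contact_force: [2.0, 0.2, 0.2]
gripper_width: 0.0874
gripper_force: 0.0
```

>>> drive_tool(
  increments=[
    [[1,0,-0.3,0,0],[1,0,-0.3,0,0]],
  ],
)

```text
time_s: 24.32
tcp_pos: [0.4089, -0.2775, 0.1274]
eef_rot: [-178.9, 13.8, 177.4]
contact_force: [-0.7, 1.0, -1.1]
gripper_width: 0.0874
gripper_force: 0.0
```

Run:
```python
from s import *
from h import *
from plant import capture,camera_model
p,M,s=pose(); show(s['joints']); g=np.array([.434,-.276,.050]); cm=camera_model("wrist"); im=capture("wrist"); cv2.imwrite("pics/w6.png",im[:,:,::-1])
print('top predicted',cv2.projectPoints(np.array([[.434,-.276,.07]]),np.array(cm['rvec']),np.array(cm['tvec']),cm['camera_matrix'],np.array([cm['k1'],0,0,0.]))[0].ravel())
h=cv2.cvtColor(im,cv2.COLOR_RGB2HSV); m=((h[...,1]<50)&(h[...,2]>150)).astype(np.uint8); m[285:]=0
n,l,st,c=cv2.connectedComponentsWithStats(m)
for i in range(1,n):
    if st[i,4]>300: x,y,w,hh=st[i,:4]; print(st[i],c[i],plane(cm,(x+w/2,y+hh/2),.07))
print(blobs(im,(0,0,560,285),'red')); go(g,True)
```

```text
[ 0.409 -0.277  0.127] tilt 13.9 az -7.4 yhead -2.9 yz -0.019 [-12.   2. -39.  -2. -36. -79.]
top predicted [280.66806772 238.648934  ]
[ 251  217   56   46 1851] [278.13992437 238.97460832] [ 0.43512746 -0.27722831  0.07      ]
[(np.int32(1500), [278.7, 199.3]), (np.int32(1), [303.0, 220.0])]
units [-0.049  0.025  0.835] calls 1 each [-0.049  0.025  0.835] mm 100
```

View pics/w6.png

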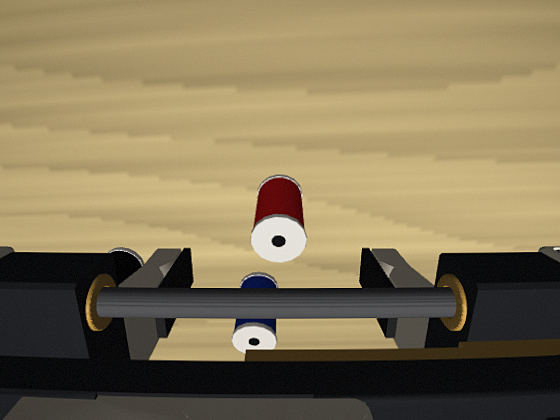

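>>> drive_tool(
  increments=[
    [[1,-0.03,0.01,0.4,0],[1,-0.055,0.02,0.8,0],[0.4,-0.055,0.02,0.835,0],[-1,-0.055,0.02,0.835,0],[-1,-0.055,0.02,0.835,0]],
  ],
  squeeze=15,
)

```text
time_s: 25.0
tcp_pos: [0.4415, -0.2758, 0.0352]
eef_rot: [-178.8, 14.1, 177.7]
contact_force: [0.1, 0.0, 0.8]
gripper_width: 0.0631
gripper_force: 0.0
```

>>> drive_tool(
  increments=[
    [[-1,0,0,0,0],[-1,0,0,0,0],[-1,0,0,0,0],[-1,0,0,0,0]],
  ],
)

```text
time_s: 25.5
tcp_pos: [0.4415, -0.2763, 0.0343]
eef_rot: [-178.8, 14.1, 177.7]
contact_force: [-3.1, -1.3, 6.8]
gripper_width: 0.039
gripper_force: 15.0
```

Run:
```python
from s import *
from h import *
p,M,s=pose(); show(s['joints']); print(s['gripper_width'],s['gripper_force'],s['contact_force'].round(1),'grasp',(p-.019*M[:,2]).round(4))
# bay: pull shut (.627,-.009) -> open; centre 90 behind, 47 to -y
bay=np.array([.627,-.009,0])-.14*ux+.090*ux-.047*uy; print('bay',bay)
a=__import__('plant').camera_model('scene'); 
# floor colour-grey blob check from last scene crop is skipped; heights
up=np.array([.435,-.277,.050+.11]); q=s['joints'];c=p
for k,v in {'lift':np.array([.42,-.27,.19]),'mid':np.array([.45,-.14,.20]),'over':bay+[0,0,.067+.11],'down':bay+[0,0,.067]}.items():
    v=v+.019*M[:,2]; q,e=IK(v,M,q); u=M.T@(v-c)/.12; c=v; print(k,v.round(3),round(e,3),q.round(0),'u',u.round(3))
```

```text
[ 0.442 -0.276  0.034] tilt 14.1 az -7.2 yhead -2.6 yz -0.02 [-11.  13. -42.  -3. -21. -79.]
0.03898162114213169 15.002557598054409 [-3.1 -1.3  6.8] grasp [ 0.4369 -0.2757  0.0528]
bay [ 0.574935 -0.053703  0.      ]
lift [ 0.425 -0.271  0.172] 0.0 [-11.  -1. -34.  -1. -42. -81.] u [-0.14   0.018 -1.145]
mid [ 0.455 -0.141  0.182] 0.0 [  10.   -5.  -40.    6.  -42. -107.] u [-0.221  1.092 -0.054]
over [ 0.58  -0.054  0.159] 0.0 [  18.    7.  -32.   10.  -38. -117.] u [-0.935  0.769  0.416]
down [ 0.58  -0.054  0.049] 0.0 [  17.   15.  -42.   17.  -20. -125.] u [0.223 0.019 0.889]
```

>>> drive_tool(
  increments=[
    [[-1,-0.03,0,-0.25,0],[-1,-0.08,0,-0.6,0],[-1,-0.14,0.02,-1,0],[-1,-0.14,0.02,-1,0]],
  ],
)

```text
time_s: 26.0
tcp_pos: [0.4301, -0.271, 0.1578]
eef_rot: [-178.7, 14.4, 177.7]
contact_force: [0.5, 0.4, -0.9]
gripper_width: 0.0389
gripper_force: 15.0
```

>>> drive_tool(
  increments=[
    [[-1,-0.05,0.3,-0.1,0],[-1,-0.12,0.7,-0.2,0],[-1,-0.22,1,-0.2,0],[-1,-0.22,1,-0.2,0]],
  ],
)

```text
time_s: 26.5
tcp_pos: [0.4536, -0.1491, 0.1805]
eef_rot: [-178.8, 13.9, 177.9]
contact_force: [0.5, 0.0, -1.7]
gripper_width: 0.0392
gripper_force: 15.0
```

Run:
```python
from s import *
from h import *
from plant import camera_model,capture
p,M,s=pose(); show(s['joints']); print(s['gripper_width'],s['gripper_force'])
a=camera_model('scene')
for px in((236.7,209.3),(265,219)): print(plane(a,px,.048))
b=np.array([.5755,-.0537,.0698+.09]); go(b+[.0015,0,0],True)
```

```text
[ 0.453 -0.149  0.18 ] tilt 14.0 az -6.9 yhead -2.4 yz -0.02 [   9.   -5.  -40.    6.  -42. -105.]
0.03918046546711182 14.991467669606209
[ 0.53742398 -0.08991612  0.048     ]
[0.54200552 0.00244194 0.048     ]
units [-0.927  0.84   0.55 ] calls 1 each [-0.927  0.84   0.55 ] mm 164
```

>>> drive_tool(
  increments=[
    [[-1,-0.2,0.2,0.05,0],[-1,-0.5,0.45,0.2,0],[-1,-0.8,0.75,0.4,0],[-1,-0.925,0.85,0.55,0],[-1,-0.925,0.85,0.55,0]],
  ],
)

```text
time_s: 27.12
tcp_pos: [0.5811, -0.0557, 0.1389]
eef_rot: [-178.7, 13.7, 177.7]
contact_force: [-0.7, 0.7, -2.5]
gripper_width: 0.0392
gripper_force: 15.0
```

Run:
```python
from s import *
from h import *
p,M,s=pose(); show(s['joints']); go(np.array([.577,-.052,.0698]),True); go(np.array([.577,-.052,.0748]),True)
```

```text
[ 0.581 -0.056  0.139] tilt 13.8 az -7.6 yhead -2.6 yz -0.021 [  17.    9.  -34.   10.  -36. -117.]
units [0.171 0.041 0.708] calls 1 each [0.171 0.041 0.708] mm 88
units [0.161 0.04  0.668] calls 1 each [0.161 0.04  0.668] mm 83
```

Lower to about 5 mm above the floor, then creep down watching the force.

>>> drive_tool(
  increments=[
    [[-1,0.05,0.02,0.2,0],[-1,0.11,0.04,0.45,0],[-1,0.16,0.04,0.62,0],[-1,0.161,0.04,0.665,0],[-1,0.161,0.04,0.665,0]],
  ],
)

```text
time_s: 27.75
tcp_pos: [0.5823, -0.053, 0.0601]
eef_rot: [-178.8, 14.0, 177.7]
contact_force: [0.2, -0.2, -1.5]
gripper_width: 0.0394
gripper_force: 15.0
```

>>> drive_tool(
  increments=[
    [[-1,0.003,0,0.01,0],[-1,0.005,0,0.02,0],[-1,0.005,0,0.02,0]],
  ],
)

```text
time_s: 28.12
tcp_pos: [0.5826, -0.0523, 0.0579]
eef_rot: [-178.8, 14.0, 177.7]
contact_force: [0.5, 0.7, -1.5]
gripper_width: 0.039
gripper_force: 15.0
```

>>> drive_tool(
  increments=[
    [[-1,0.004,0,0.015,0],[-1,0.008,0,0.03,0],[-1,0.008,0,0.03,0]],
  ],
)

```text
time_s: 28.5
tcp_pos: [0.5822, -0.0525, 0.0535]
eef_rot: [-178.8, 14.0, 177.7]
contact_force: [0.7, -0.0, -2.2]
gripper_width: 0.0392
gripper_force: 15.0
```

>>> drive_tool(
  increments=[
    [[-1,0.002,0,0.008,0],[-1,0.004,0,0.015,0],[-1,0.004,0,0.015,0]],
  ],
)

```text
time_s: 28.88
tcp_pos: [0.5823, -0.0525, 0.0518]
eef_rot: [-178.8, 14.0, 177.7]
contact_force: [-0.1, -0.0, -0.6]
gripper_width: 0.0388
gripper_force: 15.0
```

>>> drive_tool(
  increments=[
    [[-1,0.002,0,0.007,0],[-1,0.003,0,0.012,0],[-1,0.003,0,0.012,0]],
  ],
)

```text
time_s: 29.25
tcp_pos: [0.5832, -0.0525, 0.0514]
eef_rot: [-178.8, 14.1, 177.7]
contact_force: [-0.8, -1.2, 5.3]
gripper_width: 0.0393
gripper_force: 15.0
```

>>> drive_tool(
  increments=[
    [[0.2,0,0,0,0],[0.2,0,0,0,0],[0.2,0,0,0,0]],
  ],
)

```text
time_s: 29.62
tcp_pos: [0.5823, -0.0525, 0.0503]
eef_rot: [-178.8, 14.0, 177.7]
contact_force: [-0.1, 0.1, 0.7]
gripper_width: 0.0521
gripper_force: 0.0
```

>>> drive_tool(
  increments=[
    [[0.2,0,0,-0.1,0],[0.2,0,0,-0.3,0],[0.2,0,0,-0.6,0],[0.2,0,0,-1,0],[0.2,0,0,-1,0]],
  ],
)

```text
time_s: 30.25
tcp_pos: [0.5551, -0.0479, 0.1719]
eef_rot: [-179.0, 14.4, 177.7]
contact_force: [0.1, 0.3, -0.8]
gripper_width: 0.0527
gripper_force: 0.0
```

>>> drive_tool(
  increments=[
    [[0.2,0.4,0,-0.3,0],[0.2,0.8,0,-0.5,0],[0.2,1,0,-0.5,0]],
  ],
)

```text
time_s: 30.62
tcp_pos: [0.4208, -0.0425, 0.1968]
eef_rot: [-178.9, 14.1, 177.7]
contact_force: [0.9, 0.9, 0.2]
gripper_width: 0.052
gripper_force: 0.0
```

Run:
```python
from s import *
from h import *
from plant import capture,camera_model
p,M,s=pose(); print(p,s['gripper_width'],s['contact_force'].round(1))
cs={n:camera_model(n) for n in("scene","side")}; im={n:capture(n) for n in cs}
P=lambda n,x:cv2.projectPoints(np.array([x]),np.array(cs[n]['rvec']),np.array(cs[n]['tvec']),cs[n]['camera_matrix'],np.array([cs[n]['k1'],0,0,0.]))[0].ravel()
for n in cs:
    t=P(n,[.5755,-.0525,.087]);m=P(n,[.5755,-.0525,.06]); x,y=m.astype(int)
    print(n,'pred top',t,'mid',m,'red',blobs(im[n],(x-25,y-20,x+25,y+25),'red'),'knob',P(n,K+.05*uy),blobs(im[n],tuple(np.r_[P(n,K+.05*uy)-12,P(n,K+.05*uy)+12].astype(int)),'red'))
    h=cv2.cvtColor(im[n],cv2.COLOR_RGB2HSV); x,y=t.astype(int); w=(h[...,1]<60)&(h[...,2]>130); w2=np.zeros_like(w);w2[y-14:y+14,x-14:x+14]=w[y-14:y+14,x-14:x+14]
    N,l,st,c=cv2.connectedComponentsWithStats(w2.astype(np.uint8)); 
    for i in range(1,N):
        if st[i,4]>25: b=st[i]; print('  white',b,plane(cs[n],(b[0]+b[2]/2-.5,b[1]+b[3]/2-.5),.087))
```

```text
[ 0.4208346  -0.04250891  0.19677056] 0.05201506237740015 [0.9 0.9 0.2]
scene pred top [242.9666798  215.31239757] mid [243.43306667 220.48667448] red [(np.int32(67), [243.2, 226.9])] knob [325.49997905 252.33028755] [(np.int32(22), [325.4, 251.0])]
  white [236 210  13  12 116] [ 0.57703908 -0.05488965  0.087     ]
side pred top [290.50665632 207.67801281] mid [290.36967358 213.8959875 ] red [(np.int32(121), [289.8, 218.2])] knob [226.04290208 266.55884444] [(np.int32(44), [226.0, 266.1])]
  white [276 200  28  13 175] [ 0.58207724 -0.05570321  0.087     ]
```

Run:
```python
from s import *
from h import *
from plant import capture,camera_model,job
cs={n:camera_model(n) for n in("scene","side")}
P=lambda n,x:cv2.projectPoints(np.array([x]),np.array(cs[n]['rvec']),np.array(cs[n]['tvec']),cs[n]['camera_matrix'],np.array([cs[n]['k1'],0,0,0.]))[0].ravel()
g=[.627-.14*.999,-.009+.14*.045,.058]
for n in cs:
    t=P(n,g); b=blobs(capture(n),tuple(np.r_[t-9,t+9].astype(int)),'dark'); print(n,t,b,[plane(cs[n],x[1],.058).round(3) for x in b[:1]],g)
```

```text
scene [269.57826981 202.41898679] [] [] [0.48714, -0.0026999999999999993, 0.058]
side [302.79236859 239.29977154] [(np.int32(10), [303.2, 240.0])] [array([ 0.485, -0.001,  0.058])] [0.48714, -0.0026999999999999993, 0.058]
```

Drawer pull sits where fully open demands; spool, bolt and gripper are all as required.

```bash
python3 -c "
from plant import job
print(job.close_job())"
```

```text
the job is handed in; nothing more can be done
None
```

The job is handed in after about 31 s on the robot's clock: the bolt is back in its second notch, the drawer is fully open, the red spool stands in the front compartment, and nothing is held; I didn't recheck the green and white spools or the bench items after placing it.

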